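# Lock the lens with the sprung quarter-turn screw

## Robot

A 6-joint arm with a two-finger parallel gripper is mounted at the origin on a cart in front of the work surface, level with it; the furniture and walls round the work are solid. World frame = base frame: x ahead of the robot, y to its left, z up, the work surface at z = 0. Lengths are in m, angles in rad, forces in N, time in s.
With the tool pointing down it reaches from about 0.3 to 0.875 m from the base axis. Payload 6.4 kg.
Tool frame: the origin (TCP) lies at the very end of the fingers, on their centre line; the grasp point (between the pads) lies ctrl.pinch_z behind it (ctrl.pinch_z is the distance from the TCP to the grasp point, in m); y points along the fingers, z is the direction in which the jaws open and shut, and the axes are right-handed (so a half turn about y gives the same grasp; the last joint's range is limited). The gripper opens to 85 mm and grips with 20 to 120 N. Pads are 22 mm wide; open, the fingers measure 114 mm over their backs; the gripper's body (76 mm by 85 mm) begins 54 mm behind the grasp point. The pads swing forward as they close: fully open they stand 13 mm farther back than shut.
Start: joints at [-1.502, 0.181, 1.607, -0, 1.354, -0.206], TCP at [0.156, -0.553, 0.231] pointing down, gripper open.
Joint ranges: [-2.99, 2.99], [-0.89, 2.07], [0.3, 2.58], [-1.14, 4.28], [0, 2.63], [-3.12, 3.12]. Speed limits (rad/s): [2.57, 2.57, 3.01, 3.14, 3.14, 3.14].

## Interface

Orientations are given as a unit quaternion [w, x, y, z].
In Python, from bench import ctrl gives the robot as it stands.
- The arm moves only by the shell command python3 -m pendant 'ROWS'. ROWS is JSON, one flat list of numbers, 7 for each row, row after row: the shift along the world's x, y, z in m, then the turn, a rotation vector about the world's x, y, z in degrees, then the finger opening in m, from 0 to 0.0854. In form: [tx, ty, tz, rx, ry, rz, hand, tx, ty, tz, rx, ry, rz, hand, ...]. A call has 1 to 12 rows; each row shifts and turns the commanded pose from where the row before left it; what a row does not reach is not made up. A row lasts 1/8 s, in which the tool goes at most 62.5 mm and 10.7 degrees, less where a joint would pass 70% of its speed; a pose out of reach is approached as far as the arm can. A call with a gripper value outside its range is refused whole. The fingers move at their own pace and stop on an object; the grip force is fixed at half the most. Time passes only in rows, so rows that do not move let the fingers close. It gives the time, the measured TCP pose, the force and the opening at its end, in the units of the state.
- ctrl.get_obs(): the state, without advancing time (a new reading comes with each control period).
- ctrl.camera(name): name is "side" or "top" or "wrist"; returns the picture (420x560x3 uint8, red, green, blue); there is no depth.
- ctrl.camera_info(name): a dict with "fx", "fy", "cx", "cy" (pixels), "origin" and "rotation" of the camera in the world; the wrist camera has in their place "tool_from_camera" (4x4, takes a point from camera to tool coordinates, whose origin is the TCP and whose axes are the tool frame's). Camera axes: x right, y down, z forward; pixel columns grow to the right and rows downward; lengths in m; the calibration is good to about 2 mm. The wrist camera is an equidistant fisheye: a pixel r from the principal point sees the ray r / f radians off the axis. A picture is of the moment at which its call begins: read the wrist's pose just before it. camera_info takes no time and is no camera call.
- ctrl.hand_in(): hands the job in, once; it reports no verdict.
Trained networks look in the newest picture that a camera, given by its name, has taken for a name from the list of things; names that differ only in an ending like _2 or _b are one class to them, and where a whole thing is asked for, a point or a joint stands for the part that bears it (a point fixed in the world has none). Each returns a list of dicts, best first, with "score" (0 to 1); they miss things now and then, are a little off and sometimes report something else, mostly with a low value. They report only what shows in the picture. A call takes as long as a camera call.
- ctrl.silhouettes(target, camera): "mask" (420x560 bool, what is visible of it) and "bbox" ([left, top, right, bottom] in pixels, round what is visible of it).
The state is a dict: "time_s": time; "q": joint angles; "dq": joint speeds; "joint_efforts": joint torques, N m; "eef_pos": TCP position; "eef_rot": TCP orientation; "wrist_force": force on the tool from outside, world axes, zero at the start; "torque": the same for the moment, N m; "opening": opening from 0.0 (shut) to 1.0 (fully open).
Only numpy, scipy, OpenCV 4.12 (cv2) and the standard library are available. Lean on these libraries where they do the work, as an engineer would, in place of code of your own. Each camera call takes 0.05 s, during which the arm holds its last target.

## Task

The lens in the bench lens cell is still loose: take the green slotted driver from its wooden stand, seat its blade in the brass screw, and, pressing the screw about half-way down on its spring and keeping it down, turn it clockwise as far as it goes, so that the red tab swings over the lens. Do not push the screw to the bottom of its spring, turn it unpressed, or touch the glass. Then put the driver back upright in the hole of its stand and leave everything else where it is.

Things in the scene. Friction and masses are not known exactly. Their poses are not given: they have to be found in the camera images.
- driver: Slotted driver, 112 mm, 70 g, stands blade down in the stand. Origin: centre of blade end; z up to the handle; x along the blade's 10.5 mm width, y its 2.4 mm thickness. Shank 8.4 mm round; steel collar 26 mm wide, z 44-50 mm, its underside rests on the stand's top. Green handle 22 x 22 mm, z 49-109 mm, flats square to x and y: fingers closing along x or y align the blade with themselves.
- stand: Fixed wooden block 56 x 56 mm, 58 mm high, with a vertical round hole 16 mm across and 54 mm deep with a 1.5 mm lead-in. Origin: centre of its underside on the worktop.
- stand_hole (a point): Centre of the hole's mouth, on the stand's top, 58 mm above the worktop; z up.
- lens_cell: Fixed aluminium foot plate (76 x 132 x 10 mm) on a dark riser that lifts it 2 to 14 mm off the worktop. Origin: centre of the plate's underside under the screw's axis; z up. On the plate a dark round cell (62 mm across, top at z = 30 mm, centre at own y = -46 mm) holds the lens, and a post 26 mm across holds the screw.
- lens: Glass lens 45 mm across in the cell, must not be touched. Origin: centre of its underside; its crown is 10 mm higher, 23 mm below the top of the screw's head.
- slot (a point): Centre of the slot's mouth on the brass head's top, on the screw's axis; x along the slot, z up. Head 24 mm wide, its top 47 mm above the lens cell's origin when up. Slot 3 mm wide, open at both ends, 4.5 mm deep, next to no lead-in. A blade not seated rests on the head and slips when turned, and the screw stays. A red tab 31 mm long under the head points along +x.
- screw (a joint): Turn of the screw, rad, growing clockwise seen from above; 0 = open (tab along the lens cell's own +x), 1.571 = locked, a hard stop (tab along the lens cell's own -y, over the lens). Friction about 0.05 N m holds it where it is left.
- screw_sink (a joint): How far the screw is pressed down on its spring, m; 0 = up, 0.002 = bottomed. Spring: 2 N preload plus 6 N per mm; comes back up when released. While turned it must stay pressed more than 0.7 mm (6 N), and it must never go past 1.7 mm (12 N), near its bottom; best about 1.2 mm (9 N).
- lens_cap: Black lens cap, 53 mm across, 13 mm high, bystander; origin centre of underside.
- hex_key_set: Red folding hex key set, 22 x 90 x 17 mm, bystander; origin centre of underside.
- petri_dish: Clear dish with chips, 60 mm across, 12 mm high, bystander; origin centre of underside.
- battery: Yellow battery lying down, 14 x 50 x 14 mm, bystander; origin centre of underside.

How it is judged:
On the way, in this order (a step that is already met when the one before it is completed fails the run):
1. the driver is lifted out of its stand (its blade end is above the stand's top) (z of driver in the frame of stand_hole above 0.003 m), for 0.1 s.
2. the driver's blade is in the slot (its end at least 2.5 mm below the slot's mouth) and the screw is pressed down at least 0.7 mm by it, before the turn is finished (z of driver in the frame of slot below -0.0025 m and horizontal distance between driver and slot below 0.006 m and value of joint screw_sink above 0.0007 m and value of joint screw below 1 rad), for 0.1 s.
3. with the blade still in the slot and the screw still pressed at least 0.7 mm, the screw is at its stop (within 0.12 rad) (z of driver in the frame of slot below -0.0025 m and value of joint screw_sink above 0.0007 m and value of joint screw above 1.451 rad), for 0.1 s.
At the end, for the whole second after the job is handed in: The screw is at its clockwise stop (within 0.12 rad) and sprung back up (within 0.5 mm); the driver stands upright (within 0.1 rad), released and still, fully down in the stand's hole (blade end at least 41 mm below the stand's top, within 8 mm of the hole's centre) (value of joint screw above 1.451 rad and value of joint screw_sink below 0.0005 m and horizontal distance between driver and stand_hole below 0.008 m and z of driver in the frame of stand_hole below -0.041 m and angle between driver's own z axis and vertical below 0.1 rad and linear speed of driver below 0.02 m/s); the robot touches nothing.
It fails at once if the screw is pushed down more than 1.7 mm, to the bottom of its spring (value of joint screw_sink above 0.0017 m).
It fails at once if the screw is turned (between 0.7 and 1.5 rad, faster than 0.15 rad/s) while pressed down less than 0.7 mm (velocity of joint screw above 0.15 rad/s and value of joint screw_sink below 0.0007 m and value of joint screw between 0.7 and 1.5 rad).
It fails at once if the glass lens is touched (contact force between lens and anything else above 0.5 N).
It fails at once if the driver is dropped or tipped over (more than 0.8 rad) (angle between driver's own z axis and vertical above 0.8 rad).
It fails at once if a bystander (lens cap, hex key set, dish, battery) is moved by more than 20 mm (distance of any of lens_cap, hex_key_set, petri_dish, battery from where it was at the start of the episode above 0.02 m).
It also fails if it takes over 72 s, if anything falls off the work surface, if the arm or the gripper's body presses on something with over 40 N, if the wrist force passes 120 N, or if a joint passes its speed limit or range.

## Working session

There is one attempt and no reset: what is moved stays moved. The work goes in short steps, Python scripts to look and compute and a shell command to move; the robot and the scene stay as the last step left them, time stands still between calls to the robot, and variables do not carry over. Pictures are saved under pics/ and viewed, and the job is handed in when it is done.

```bash
ls -la; mkdir -p pics; python3 - <<'E'
from bench import ctrl
import cv2,numpy as np
o=ctrl.get_obs()
print({k:np.round(v,4) for k,v in o.items()}, ctrl.pinch_z)
for n in ["side","top","wrist"]:
    im=ctrl.camera(n); cv2.imwrite(f"pics/{n}0.png",im[:,:,::-1])
    print(n,{k:np.round(v,4).tolist() for k,v in ctrl.camera_info(n).items()})
E
```

```text
total 12
drwxr-xr-x  3 agent agent 4096 Dec  7 03:58 .
drwxr-xr-x 23 root  root  4096 Dec  7 03:58 ..
drwxr-xr-x  2 agent agent 4096 Dec  7 03:58 pics
{'time_s': np.float64(0.0), 'q': array([-1.5023,  0.1815,  1.608 ,  0.    ,  1.3538, -0.2063]), 'dq': array([-0.0009, -0.001 , -0.0009, -0.0001, -0.0005,  0.0008]), 'joint_efforts': array([ 3.00000e-03, -4.44865e+01, -3.51343e+01, -0.00000e+00,
        8.90000e-03,  0.00000e+00]), 'eef_pos': array([ 0.156 , -0.5529,  0.2304]), 'eef_rot': array([ 0.0969, -0.0968,  0.7011, -0.6998]), 'wrist_force': array([1.0016, 0.0901, 0.0928]), 'torque': array([ 0.016 , -0.0377, -0.0034]), 'opening': np.float64(1.0025)} 0.0187
side {'fx': 417.0179, 'fy': 417.0179, 'cx': 274.788, 'cy': 217.8975, 'origin': [0.1928, 0.6476, 0.677], 'rotation': [0.1266, -0.2611, 0.8616, -0.4165]}
top {'fx': 400.5636, 'fy': 400.5636, 'cx': 279.9213, 'cy': 210.9406, 'origin': [0.491, -0.0108, 0.9241], 'rotation': [-0.0508, 0.7062, -0.7057, 0.0242]}
wrist {'fx': 325.1923, 'fy': 325.1923, 'cx': 280.3124, 'cy': 210.9579, 'tool_from_camera': [[-0.0003, 0.9479, 0.3186, -0.0813], [-0.0004, -0.3186, 0.9479, -0.1437], [1.0, 0.0001, 0.0004, 0.0002], [0.0, 0.0, 0.0, 1.0]]}
```

View pics/top0.png

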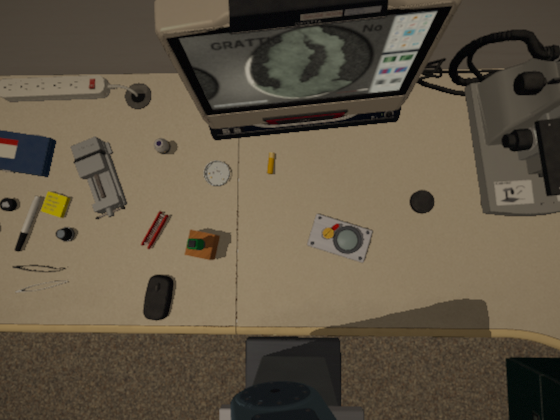

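View pics/side0.png

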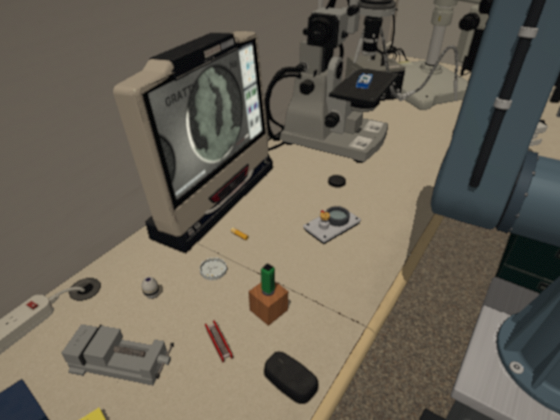

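View pics/wrist0.png

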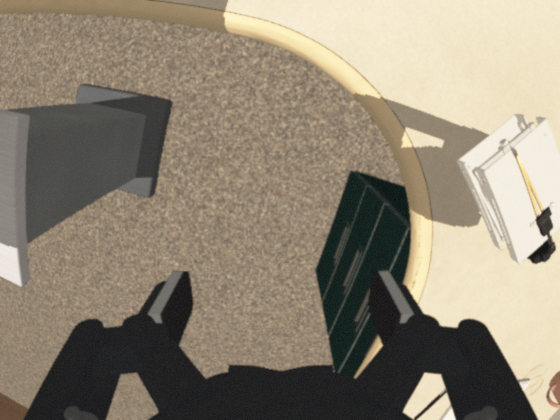

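```bash
cat > h.py <<'E'
from bench import ctrl
import cv2,numpy as np
from scipy.spatial.transform import Rotation as R
def rot(q): return R.from_quat(np.r_[q[1:],q[0]]).as_matrix()
def pose(name):
    c=ctrl.camera_info(name)
    if name!='wrist': return np.array(c['origin']),rot(c['rotation'])if np.size(c['rotation'])==4 else np.array(c['rotation']),c
    o=ctrl.get_obs();T=np.eye(4);T[:3,:3]=rot(o['eef_rot']);T[:3,3]=o['eef_pos']
    W=T@np.array(c['tool_from_camera']);return W[:3,3],W[:3,:3],c
def ray(name,P,uv):
    o,M,c=P;x=(uv[0]-c['cx'])/c['fx'];y=(uv[1]-c['cy'])/c['fy']
    if name=='wrist':
        r=np.hypot(x,y);s=np.sin(r)/r if r>1e-9 else 1;d=np.array([x*s,y*s,np.cos(r)])
    else: d=np.array([x,y,1.]);d/=np.linalg.norm(d)
    return o,M@d
def atz(name,P,uv,z):
    o,d=ray(name,P,uv);return o+d*(z-o[2])/d[2]
def proj(name,P,X):
    o,M,c=P;p=M.T@(np.asarray(X)-o)
    if name=='wrist':
        r=np.hypot(p[0],p[1]);th=np.arctan2(r,p[2]);x,y=p[:2]/r*th
    else: x,y=p[:2]/p[2]
    return np.array([x*c['fx']+c['cx'],y*c['fy']+c['cy']])
def tri(rays):
    A=np.zeros((3,3));b=np.zeros(3)
    for o,d in rays:
        N=np.eye(3)-np.outer(d,d);A+=N;b+=N@o
    X=np.linalg.solve(A,b);res=[np.linalg.norm((np.eye(3)-np.outer(d,d))@(X-o)) for o,d in rays]
    return X,res
def snap(name,fn):
    P=pose(name);im=ctrl.camera(name);cv2.imwrite('pics/'+fn,im[:,:,::-1]);return P,im
E
python3 - <<'E'
from h import *
S={}
for n in ["top","side"]:
    S[n]=snap(n,n+"1.png")
    for t in ["driver","stand","lens_cell","lens","screw","lens_cap","hex_key_set","petri_dish","battery","slot"]:
        r=ctrl.silhouettes(t,n)
        for a in r[:1]:
            m=a['mask'];ys,xs=np.nonzero(m);c=(xs.mean(),ys.mean())
            S[n,t]=c
            print(n,t,round(a['score'],2),np.round(a['bbox']),np.round(c,1),len(xs),np.round(atz(n,S[n][0],c,0.0),3))
for t in ["driver","stand","lens_cell","lens","screw"]:
    if ("top",t) in S and ("side",t) in S:
        print(t,tri([ray(n,S[n][0],S[n,t]) for n in ("top","side")]))
E
```

```text
top driver 0.48 [193. 239. 204. 248.] [195.6 243.1] 150 [0.515 0.22  0.   ]
top stand 0.72 [323. 222. 337. 236.] [329.4 230.3] 136 [ 0.545 -0.09   0.   ]
top lens_cell 0.64 [308. 214. 370. 262.] [338.9 237.2] 1959 [ 0.529 -0.111  0.   ]
top lens 0.57 [338. 231. 354. 252.] [346.4 239. ] 312 [ 0.525 -0.128  0.   ]
top screw 0.63 [323. 224. 337. 238.] [329.3 230.3] 115 [ 0.545 -0.09   0.   ]
top lens_cap 0.91 [410. 188. 433. 212.] [421.1 200.8] 450 [ 0.612 -0.3    0.   ]
top hex_key_set 0.93 [142. 209. 169. 252.] [154. 229.] 419 [0.547 0.319 0.   ]
top petri_dish 0.78 [201. 162. 231. 185.] [215.9 172.4] 548 [0.681 0.176 0.   ]
top battery 0.49 [266. 153. 274. 176.] [270.1 163. ] 122 [0.703 0.047 0.   ]
top slot 0.72 [264. 151. 276. 176.] [270.2 162.3] 126 [0.705 0.047 0.   ]
side driver 0.59 [260. 264. 275. 293.] [267.3 278.4] 411 [0.562 0.126 0.   ]
side stand 0.84 [247. 283. 289. 325.] [267.5 302.7] 1166 [0.523 0.182 0.   ]
side lens_cell 0.86 [301. 202. 360. 243.] [330.7 223.5] 1248 [ 0.535 -0.123  0.   ]
side lens 0.49 [261. 266. 277. 296.] [267.3 279.1] 389 [0.561 0.127 0.   ]
side
[... 391 characters left out ...]
 ]
side slot 0.53 [318. 210. 332. 217.] [323.7 214.8] 72 [ 0.568 -0.145  0.   ]
driver (array([0.51208643, 0.1966628 , 0.09204516]), [np.float64(0.0003515749072041723), np.float64(0.0003515749072044422)])
stand (array([ 0.61993604, -0.07624967, -0.31635712]), [np.float64(0.06987648881073999), np.float64(0.06987648881074)])
lens_cell (array([ 0.52886273, -0.1097954 ,  0.011759  ]), [np.float64(0.0005474541651510335), np.float64(0.0005474541651510627)])
lens (array([ 0.60536677, -0.09683527, -0.21182096]), [np.float64(0.09339076640003076), np.float64(0.09339076640003106)])
screw (array([ 0.61256773, -0.06641776, -0.1988898 ]), [np.float64(0.06933727546194551), np.float64(0.06933727546194562)])
```

```bash
python3 - <<'E'
from h import *
o=ctrl.get_obs();M=rot(o['eef_rot']);print(np.round(M,3))
P=pose('top')
for uv,z in [((329.3,230.3),.055),((346.4,239),.035),((335,227),.05),((202,244),.058)]: print(uv,np.round(atz('top',P,uv,z),3))
im=cv2.imread('pics/top1.png');cv2.imwrite('pics/crop1.png',np.hstack([cv2.resize(im[205:270,300:380],None,fx=5,fy=5,interpolation=2),cv2.resize(im[205:270,160:240],None,fx=5,fy=5,interpolation=2)]))
E
```

```text
[[-0.962  0.     0.271]
 [-0.271  0.    -0.962]
 [-0.    -1.     0.   ]]
(329.3, 230.3) [ 0.541 -0.085  0.055]
(346.4, 239) [ 0.523 -0.124  0.035]
(335, 227) [ 0.549 -0.098  0.05 ]
(202, 244) [0.511 0.191 0.058]
```

View pics/crop1.png

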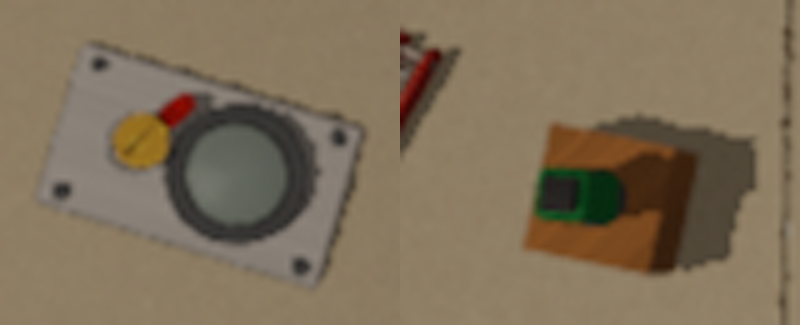

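```bash
python3 -m pendant '[0.03,0.04,0.01,0,0,0,0.0854, 0.036,0.047,0.01,0,0,0,0.0854, 0.036,0.047,0,0,0,0,0.0854, 0.036,0.047,0,0,0,0,0.0854, 0.036,0.047,0,0,0,0,0.0854, 0.036,0.047,0,0,0,0,0.0854, 0.036,0.047,0,0,0,0,0.0854, 0.036,0.047,0,0,0,0,0.0854, 0.036,0.047,0,0,0,0,0.0854, 0.036,0.047,0,0,0,0,0.0854, 0.02,0.015,0,0,0,0,0.0854, 0,0,0,0,0,0,0.0854]'
python3 - <<'E'
from h import *
P,im=snap('wrist','w1.png');o=ctrl.get_obs();print(np.round(o['eef_pos'],4),np.round(o['q'],3),o['time_s'])
print(proj('wrist',P,[.541,-.085,.055]))
E
```

```text
time_s: 2.75
eef_pos: [0.5308, -0.0741, 0.2511]
eef_rot: [0.098, -0.098, 0.7, -0.7]
wrist_force: [-0.0, -0.7, 0.9]
opening: 0.999
[ 0.53  -0.075  0.251] [-0.362  0.075  1.684 -0.     1.383  0.932] 2.8
[292.43705351 175.67032957]
```

View pics/w1.png

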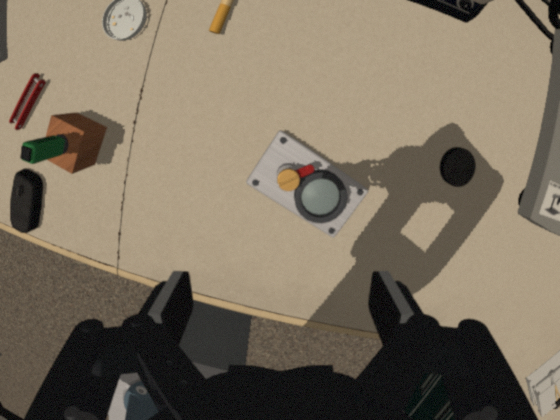

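```bash
python3 -m pendant '[0.005,-0.005,-0.05,0,0,0,0.0854, 0.005,-0.005,-0.05,0,0,0,0.0854, 0,0,-0.01,0,0,0,0.0854, 0,0,0,0,0,0,0.0854, 0,0,0,0,0,0,0.0854]'
python3 - <<'E'
from h import *
P,im=snap('wrist','w2.png');o=ctrl.get_obs();print(np.round(o['eef_pos'],4),np.round(o['q'],3),o['time_s'])
c=im[130:290,200:400,::-1];cv2.imwrite('pics/w2c.png',cv2.resize(c,None,fx=4,fy=3.75,interpolation=2))
np.savez('w2.npz',im=im,o=P[0],M=P[1])
for t in ['screw','lens','lens_cell','slot']:
    r=ctrl.silhouettes(t,'wrist')
    for a in r[:2]:
        ys,xs=np.nonzero(a['mask']);print(t,round(a['score'],2),np.round(a['bbox']),xs.mean().round(1),ys.mean().round(1),np.round(atz('wrist',P,(xs.mean(),ys.mean()),.055),4))
E
```

```text
time_s: 3.42
eef_pos: [0.5413, -0.0862, 0.1437]
eef_rot: [-0.098, 0.096, -0.7, 0.701]
wrist_force: [0.4, -0.3, 0.6]
opening: 1.002
[ 0.5414 -0.0861  0.1437] [-0.374  0.215  1.756 -0.     1.167  0.922] 3.475
screw 0.29 [293. 213. 340. 262.] 316.9 237.8 [ 0.5312 -0.1192  0.055 ]
lens 0.7 [294. 217. 340. 261.] 316.9 238.2 [ 0.5309 -0.1194  0.055 ]
lens_cell 0.19 [171.   2. 185.  17.] 176.6 8.2 [0.6736 0.0287 0.055 ]
slot 0.9 [257. 198. 309. 235.] 278.2 215.4 [ 0.5409 -0.0852  0.055 ]
```

View pics/w2c.png

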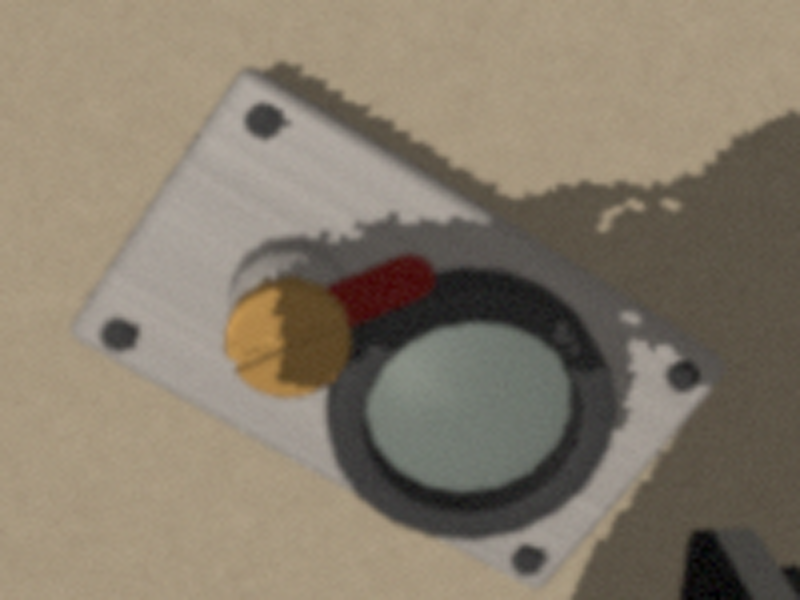

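View pics/w2.png

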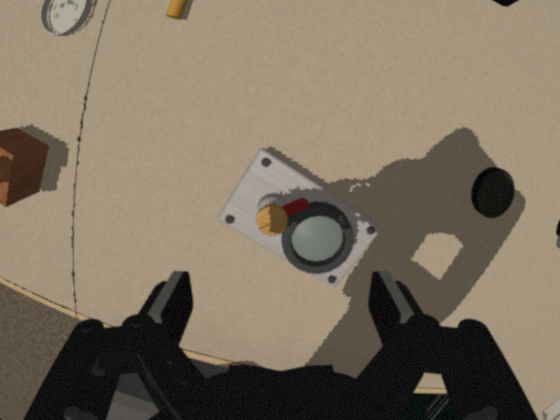

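```bash
python3 -m pendant '[0,0.04,0.01,0,0,0,0.0854, 0,0.04,0.01,0,0,0,0.0854, 0,0,0,0,0,0,0.0854, 0,0,0,0,0,0,0.0854]'
cat > head.py <<'E'
from h import *
def headfit(im,near,rad=40,save=None):
    hsv=cv2.cvtColor(im,cv2.COLOR_RGB2HSV).astype(int)
    m=((hsv[...,0]>=9)&(hsv[...,0]<=24)&(hsv[...,1]>135)&(hsv[...,2]>30)).astype(np.uint8)
    Y,X=np.mgrid[:420,:560];m[(np.hypot(X-near[0],Y-near[1])>rad)]=0
    m=cv2.morphologyEx(m,cv2.MORPH_CLOSE,np.ones((5,5)))
    n,l,s,c=cv2.connectedComponentsWithStats(m);k=1+np.argmax(s[1:,4])
    cs,_=cv2.findContours((l==k).astype(np.uint8),0,1);cnt=cv2.convexHull(max(cs,key=len))
    return s[k],c[k],cv2.fitEllipse(cnt),(l==k)
E
python3 - <<'E'
from head import *
P,im=snap('wrist','w3.png');o=ctrl.get_obs();print(np.round(o['eef_pos'],4),o['time_s'])
np.savez('w3.npz',im=im,o=P[0],M=P[1])
d=np.load('w2.npz');P2=(d['o'],d['M'],P[2]);im2=d['im']
rs=[]
for Pi,i in((P2,im2),(P,im)):
    e=proj('wrist',Pi,[.5405,-.087,.055]);print('exp',e)
    s,c,el,m=headfit(i,e,25);print(s,c,el);rs.append(ray('wrist',Pi,el[0]))
    v=i[:,:,::-1].copy();v[m]=(v[m]*.5+[127,0,0]).astype(np.uint8)
    x,y=int(e[0]),int(e[1]);cv2.imwrite(f'pics/hf{len(rs)}.png',cv2.resize(np.hstack([i[y-30:y+30,x-30:x+30,::-1],v[y-30:y+30,x-30:x+30]]),None,fx=6,fy=6,interpolation=2))
print(tri(rs))
E
python3 -c "
import cv2,numpy as np;cv2.imwrite('pics/hf.png',cv2.resize(np.vstack([cv2.imread('pics/hf1.png'),cv2.imread('pics/hf2.png')]),(600,600)))"
```

```text
time_s: 4.18
eef_pos: [0.5401, -0.0056, 0.1615]
eef_rot: [-0.097, 0.097, -0.7, 0.701]
wrist_force: [-1.3, -0.2, 0.4]
opening: 1.005
[ 0.5401 -0.006   0.1613] 4.225
exp [280.35359424 216.53332854]
[257 205  31  30 710] [272.14788732 219.44507042] ((272.2020568847656, 219.39515686035156), (29.236679077148438, 30.80046844482422), 64.00284576416016)
exp [371.72273598 232.128347  ]
[351 222  26  28 559] [363.62432916 234.59391771] ((363.6641845703125, 234.62606811523438), (25.81045150756836, 27.4968318939209), 10.864570617675781)
(array([ 0.53566201, -0.08185075,  0.05245052]), [np.float64(3.247185507627955e-05), np.float64(3.247185507630897e-05)])
```

View pics/hf.png

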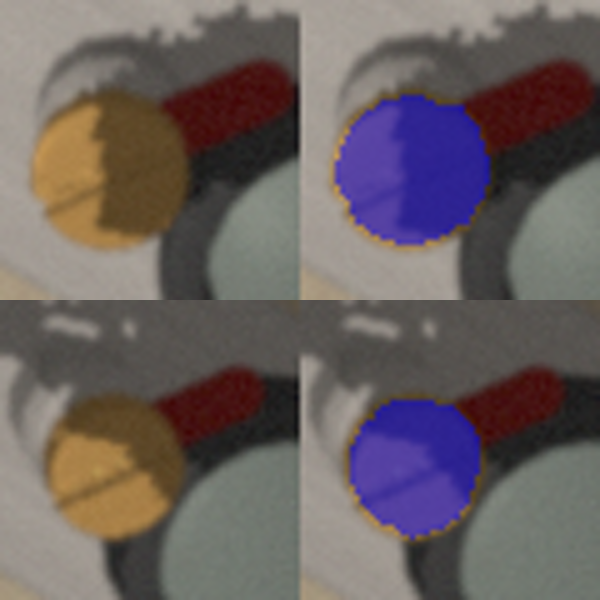

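```bash
python3 -m pendant '[0,0.03,0.04,0,0,0,0.0854, -0.008,0.055,0.01,0,0,0,0.0854, -0.01,0.055,0,0,0,0,0.0854, 0,0,0,0,0,0,0.0854, 0,0,0,0,0,0,0.0854]'
python3 - <<'E'
from h import *
P,im=snap('wrist','w4.png');o=ctrl.get_obs();print(np.round(o['eef_pos'],4),o['time_s'])
np.savez('w4.npz',im=im,o=P[0],M=P[1])
E
python3 -m pendant '[-0.01,0.055,0,0,0,0,0.0854, 0,0.01,0,0,0,0,0.0854, 0,0,0,0,0,0,0.0854, 0,0,0,0,0,0,0.0854]'
python3 - <<'E'
from h import *
P,im=snap('wrist','w5.png');o=ctrl.get_obs();print(np.round(o['eef_pos'],4),o['time_s'])
np.savez('w5.npz',im=im,o=P[0],M=P[1])
a=cv2.imread('pics/w4.png')
for t in ['driver']:
  r=ctrl.silhouettes(t,'wrist')
  for a_ in r[:2]: print(a_['score'],a_['bbox'])
e4=proj('wrist',(np.load('w4.npz')['o'],np.load('w4.npz')['M'],P[2]),[.512,.197,.125]);e5=proj('wrist',P,[.512,.197,.125]);print(e4,e5)
out=[]
for i,e in((a,e4),(im[:,:,::-1],e5)):
    x,y=int(e[0]),int(e[1]);x=max(x,50);out.append(cv2.resize(i[max(0,y-60):y+60,x-50:x+50],(400,480),interpolation=2))
cv2.imwrite('pics/d45.png',np.hstack(out))
E
```

```text
time_s: 4.85
eef_pos: [0.5222, 0.1336, 0.2109]
eef_rot: [-0.097, 0.097, -0.7, 0.701]
wrist_force: [-0.1, 0.1, 0.4]
opening: 1.0
[0.5223 0.1332 0.211 ] 4.9
time_s: 5.4
eef_pos: [0.5125, 0.1981, 0.2111]
eef_rot: [-0.096, 0.096, -0.7, 0.701]
wrist_force: [0.0, -0.6, -0.6]
opening: 0.997
[0.5124 0.1982 0.2112] 5.45
0.94 [262.0, 182.5, 298.8, 227.0]
[195.79126071 206.81186966] [281.09189466 217.05215171]
```

View pics/d45.png

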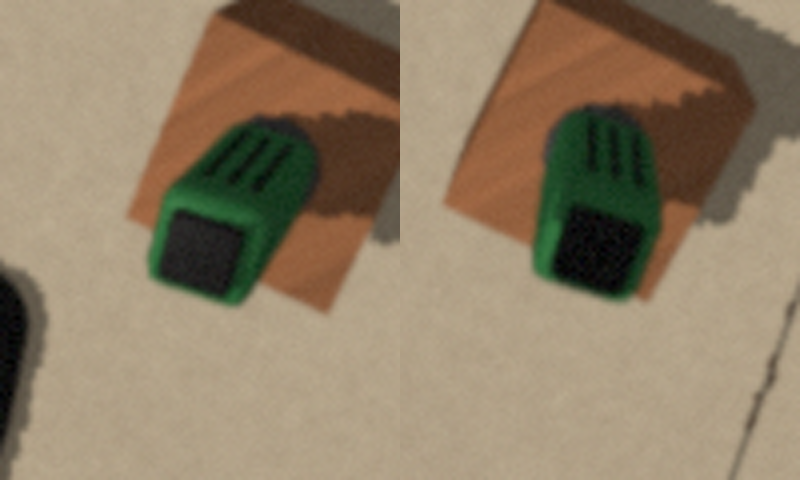

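View pics/w5.png

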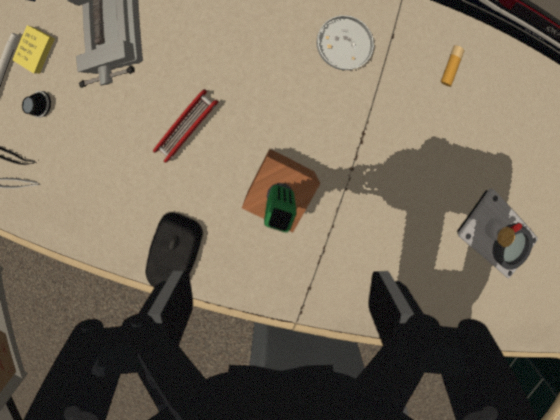

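```bash
python3 - <<'E'
from h import *
c=ctrl.camera_info('wrist');rs=[];Q=[]
for f,e in (('w4',(195,207)),('w5',(281,217))):
    d=np.load(f+'.npz');P=(d['o'],d['M'],c);im=d['im'].astype(int)
    m=((im.max(2)<48)&(im.max(2)-im.min(2)<16)).astype(np.uint8)
    m[:e[1]-25]=0;m[e[1]+30:]=0;m[:,:e[0]-25]=0;m[:,e[0]+25:]=0
    m=cv2.morphologyEx(m,cv2.MORPH_OPEN,np.ones((3,3)))
    n,l,s,cc=cv2.connectedComponentsWithStats(m);k=1+np.argmax(s[1:,4])
    cs,_=cv2.findContours((l==k).astype(np.uint8),0,1);r=cv2.minAreaRect(max(cs,key=len))
    print(f,s[k],cc[k],r);rs.append(ray('wrist',P,cc[k]));Q.append((P,cv2.boxPoints(r)))
X,res=tri(rs);print(X,res)
for P,b in Q:
    B=np.array([atz('wrist',P,p,X[2])[:2] for p in b]);
    for i in range(4):
        v=B[(i+1)%4]-B[i];print(np.round(np.linalg.norm(v)*1e3,1),np.degrees(np.arctan2(v[1],v[0])).round(1)%90,end=' ; ')
    print()
# stand's top edge direction & collar check
E
```

```text
w4 [185 199  20  20 296] [194.9527027  208.84459459] ((195.103759765625, 208.8867950439453), (17.71950912475586, 17.0327091217041), 15.945395469665527)
w5 [270 209  21  21 330] [279.89090909 219.0030303 ] ((279.75, 219.25), (18.657434463500977, 18.34120750427246), 18.43494987487793)
[0.51009374 0.19740497 0.1246104 ] [np.float64(2.4955267578493248e-05), np.float64(2.495526757853876e-05)]
14.0 84.9 ; 13.7 89.1 ; 14.0 86.1 ; 14.0 89.4 ; 
14.6 87.7 ; 14.0 86.3 ; 14.7 88.80000000000001 ; 14.3 85.9 ;
```

```bash
python3 -m pendant '[-0.0024,-0.0008,0,0,0,-9.4,0.0854, 0,0,-0.03,0,0,-9.3,0.0854, 0,0,-0.0,0,0,0,0.0854, 0,0,0,0,0,0,0.0854]'
python3 - <<'E'
from h import *
P,im=snap('wrist','w6.png');o=ctrl.get_obs();M=rot(o['eef_rot']);print(np.round(o['eef_pos'],4),np.degrees(np.arctan2(M[1,2],M[0,2])),o['q'].round(3),o['time_s'])
e=proj('wrist',P,[.5101,.1974,.1246]);print(e);e=e.astype(int)
im=im.astype(int)
m=((im.max(2)<48)&(im.max(2)-im.min(2)<16)).astype(np.uint8)
m[:e[1]-25]=0;m[e[1]+30:]=0;m[:,:e[0]-25]=0;m[:,e[0]+25:]=0
m=cv2.morphologyEx(m,cv2.MORPH_OPEN,np.ones((3,3)))
n,l,s,cc=cv2.connectedComponentsWithStats(m);k=1+np.argmax(s[1:,4])
cs,_=cv2.findContours((l==k).astype(np.uint8),0,1);r=cv2.minAreaRect(max(cs,key=len))
print(s[k],cc[k],r,atz('wrist',P,cc[k],.1246))
B=np.array([atz('wrist',P,p,.1246)[:2] for p in cv2.boxPoints(r)])
for i in range(4):
    v=B[(i+1)%4]-B[i];print(np.round(np.linalg.norm(v)*1e3,1),np.degrees(np.arctan2(v[1],v[0])).round(1)%90,end=' ; ')
x,y=e;cv2.imwrite('pics/w6c.png',cv2.resize(im[y-60:y+60,x-60:x+60,::-1].astype(np.uint8),(600,600),interpolation=2))
E
```

```text
time_s: 6.0
eef_pos: [0.5101, 0.1984, 0.182]
eef_rot: [-0.017, 0.018, 0.707, -0.707]
wrist_force: [0.3, -0.1, 0.1]
opening: 1.0
[0.5104 0.1986 0.1824] -92.83452088830124 [ 0.154  0.168  1.725 -0.     1.247  1.775] 6.05
[281.12141152 230.62618023]
[270 221  22  20 420] [280.8452381  230.41428571] ((280.5, 230.5), (19.0, 21.0), 90.0) [0.51026128 0.19757654 0.1246    ]
13.9 87.2 ; 13.7 87.9 ; 14.2 87.2 ; 13.7 86.6 ;
```

View pics/w6c.png

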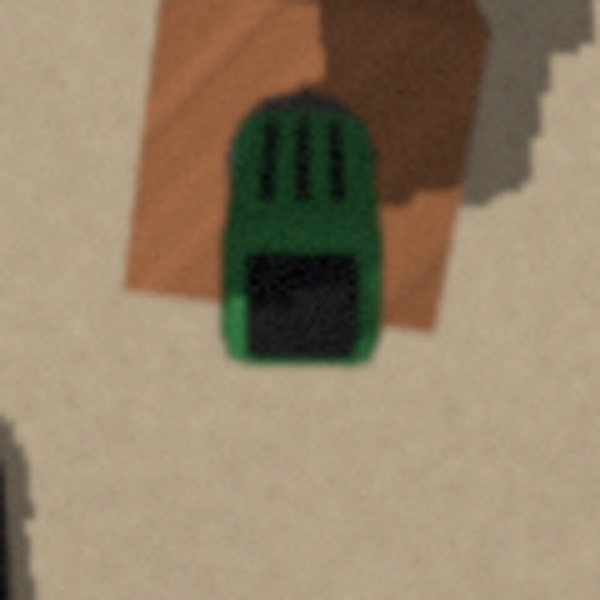

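```bash
python3 -m pendant '[0,-0.001,-0.04,0,0,0,0.0854, 0,0,-0.04,0,0,0,0.0854, 0,0,-0.024,0,0,0,0.0854, 0,0,0,0,0,0,0.0854, 0,0,0,0,0,0,0, 0,0,0,0,0,0,0, 0,0,0,0,0,0,0, 0,0,0,0,0,0,0, 0,0,0,0,0,0,0]'; python3 -m pendant '[0,0,0,0,0,0,0, 0,0,0,0,0,0,0]'
```

```text
time_s: 7.18
eef_pos: [0.5103, 0.1979, 0.0782]
eef_rot: [-0.018, 0.019, 0.707, -0.707]
wrist_force: [-1.1, 0.3, 5.2]
opening: 0.249
time_s: 7.42
eef_pos: [0.5103, 0.1979, 0.0782]
eef_rot: [-0.018, 0.019, 0.707, -0.707]
wrist_force: [-1.4, -0.0, 7.0]
opening: 0.248
```

```bash
python3 -m pendant '[0,0,0.01,0,0,0,0, 0,0,0.02,0,0,0,0, 0,0,0.03,0,0,0,0, 0,0,0.03,0,0,0,0, 0,0,0,0,0,0,0, 0,0,0,0,0,0,0]'
python3 - <<'E'
from h import *
P,im=snap('side','s2.png');o=ctrl.get_obs();print(o['eef_pos'].round(4),o['wrist_force'].round(2))
for z in (0.05,.094,.2): print(proj('side',P,[.5103,.1979,z]))
e=proj('side',P,[.5103,.1979,.12]).astype(int);x,y=e
cv2.imwrite('pics/s2c.png',cv2.resize(im[y-60:y+60,x-60:x+60,::-1],(600,600),interpolation=2))
E
```

```text
time_s: 8.18
eef_pos: [0.509, 0.1977, 0.1665]
eef_rot: [0.019, -0.018, -0.707, 0.707]
wrist_force: [-0.4, 0.6, -1.6]
opening: 0.249
[0.5087 0.1976 0.1659] [ 0.66  0.57 -0.64]
[267.788539   293.91724163]
[267.53193183 278.40916053]
[266.83458633 236.26501232]
```

View pics/s2c.png

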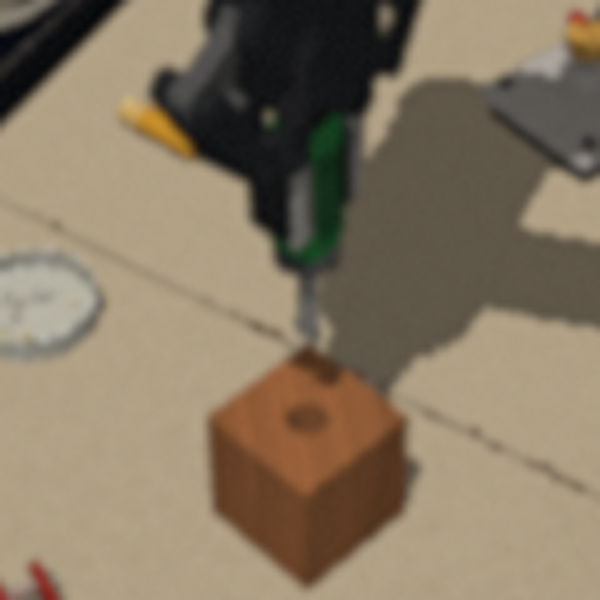

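```bash
python3 -m pendant '[0,-0.02,0.0,0,0,10.6,0, 0.005,-0.05,0,0,0,10.6,0, 0.005,-0.05,0,0,0,10.6,0, 0.005,-0.04,0,0,0,10.6,0, 0,0,0,0,0,0,0, 0,0,0,0,0,0,0]'
python3 - <<'E'
from h import *
P,im=snap('side','s3.png');o=ctrl.get_obs();p=o['eef_pos'];M=rot(o['eef_rot']);print(p.round(4),np.degrees(np.arctan2(M[1,2],M[0,2])),o['q'].round(3))
e=proj('side',P,[p[0],p[1],.12]).astype(int);x,y=e
a=cv2.resize(im[y-50:y+50,x-50:x+50,::-1],(600,600),interpolation=2)
cv2.imwrite('pics/s3c.png',a)
E
```

```text
time_s: 8.98
eef_pos: [0.5237, 0.0405, 0.1661]
eef_rot: [0.234, -0.235, 0.667, -0.666]
wrist_force: [0.0, 0.1, -1.8]
opening: 0.248
[0.5238 0.0409 0.1664] -51.13512769653986 [-0.148  0.141  1.791  0.     1.211  0.744]
```

View pics/s3c.png

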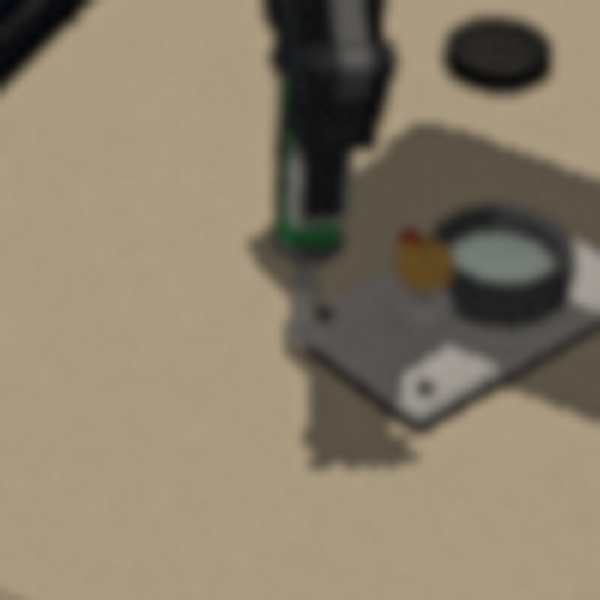

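```bash
python3 - <<'E'
from h import *
im=cv2.imread('pics/s3.png');P=pose('side');p=[.5238,.0409]
x,y=proj('side',P,[p[0],p[1],.12]).astype(int)
c=im[y-12:y+13,x-17:x+13];cv2.imwrite('pics/s3d.png',cv2.resize(c,None,fx=20,fy=20,interpolation=0))
for z in (.165,.11,.105,.10): print(z,proj('side',P,[*p,z])-[x-17,y-12])
g=c.astype(int).sum(2)//3
print(g)
E
```

```text
0.165 [18.00269397 -4.89409158]
0.11 [16.86242578 15.75767514]
0.105 [16.76308231 17.55691699]
0.1 [16.66442602 19.34371287]
[[150 150 151 151 151 151 152 151 147 140 126 103  77  55  48  54  57  53
   48  45  43  45  45  52  68  79  80  80  81  81]
 [151 149 151 151 150 152 152 146 133 118 102  83  65  54  47  44  41  39
   38  37  38  36  37  46  64  76  80  81  79  80]
 [151 151 151 151 150 152 151 143 120  95  82  74  62  55  52  46  38  35
   34  33  34  32  35  45  62  77  81  81  81  80]
 [151 150 150 151 150 151 151 142 119  92  79  75  66  57  56  50  44  38
   35  35  34  34  38  51  68  78  81  80  81  80]
 [151 151 150 150 151 151 150 147 131 105  84  77  73  66  62  56  50  44
   39  39  39  42  52  64  74  80  81  80  81  80]
 [150 151 151 151 151 150 152 149 142 117  93  80  78  75  71  64  55  51
   50  50  52  59  68  75  80  81  81  79  79  79]
 [151 152 152 151 151 150 151 151 149 133 110  89  81  79  77  72  65  61
   62  63  67  73  77  80  81  81  80  80  81  80]
 [151 151 151 150 150 150 150 152 151 146 129 108  89  81  79  76  70  67
   67  71  76  79  80  81 
[... 1450 characters left out ...]
151 141 115  91  86  81
   73  75  81  82  84  84  83  82  83  82  82  84]
 [151 151 151 150 150 149 149 151 152 151 151 150 151 144 119  94  81  73
   61  58  65  74  80  83  84  83  84  84  83  83]
 [151 151 151 151 149 149 149 150 151 151 151 151 151 148 133 110  90  77
   63  51  50  59  72  80  84  85  84  83  83  84]
 [151 152 151 150 149 148 149 150 150 150 151 151 152 151 145 131 110  90
   74  64  54  49  57  70  79  84  86  83  84  83]
 [151 150 150 149 148 149 150 150 150 150 150 151 151 150 151 146 133 111
   90  77  69  57  51  54  65  76  82  83  83  83]
 [150 150 150 149 149 149 150 151 150 151 149 150 150 150 151 152 146 130
  105  85  77  72  60  51  52  61  72  78  83  83]]
```

View pics/s3d.png

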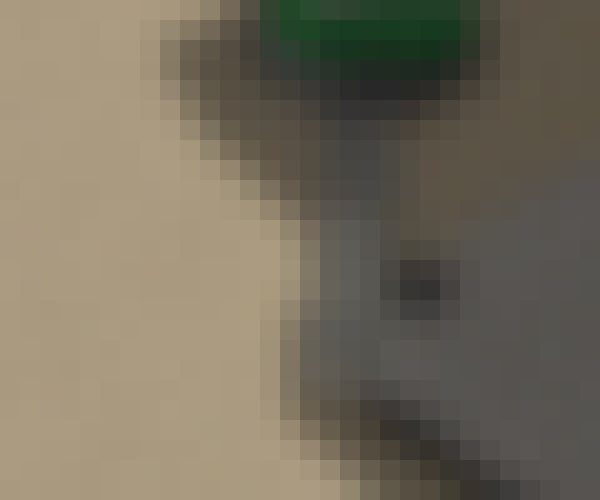

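```bash
cat > rect.py <<'E'
from h import *
def rectify(im,P,c,z,half=.02,s=10):
    n=int(2*half*1000*s);g=(np.arange(n)+.5)/(s*1000)-half
    U=np.zeros((n,n,2),np.float32)
    o,M,ci=P
    # rows: -x up ; cols: -y right (like top view: up=+x, left=+y)
    XX,YY=np.meshgrid(g,g)  # XX cols, YY rows
    W=np.stack([c[0]-YY,c[1]-XX,np.full_like(XX,z)],-1)-o
    p=W@M;r=np.hypot(p[...,0],p[...,1]);th=np.arctan2(r,p[...,2])
    u=p[...,0]/r*th*ci['fx']+ci['cx'];v=p[...,1]/r*th*ci['fy']+ci['cy']
    return cv2.remap(im,u.astype(np.float32),v.astype(np.float32),cv2.INTER_CUBIC)
def slotdir(rc,s=10,half=.02):
    # best dark line through within 3mm of centre; profile normalised by local median
    g=cv2.cvtColor(rc,cv2.COLOR_RGB2GRAY).astype(np.float32)
    loc=cv2.GaussianBlur(g,(0,0),2.2*s)
    q=np.log(cv2.GaussianBlur(g,(0,0),.3*s)+1)-np.log(loc+1)
    best=[]
    t=np.arange(-9.5,9.6,.1)
    n=g.shape[0]/2
    for a in np.arange(0,180,1.):
        for d in np.arange(-3,3.01,.2):
            ca,sa=np.cos(np.radians(a)),np.sin(np.radians(a))
            wx=t*ca-d*sa;wy=t*sa+d*ca  # world mm rel centre
            col=(n-wy*s).astype(int);row=(n-wx*s).astype(int)
            v=q[row,col]
            best.append((np.mean(np.clip(v,-.35,.1)),a,d))
    best.sort();return best
E
python3 - <<'E'
from rect import *
c=ctrl.camera_info('wrist');C=[.5357,-.0819];out=[]
for f in('w2','w3'):
    d=np.load(f+'.npz');P=(d['o'],d['M'],c)
    rc=rectify(d['im'],P,C,.0525);b=slotdir(rc);print(f,[(round(float(x),3),float(a),round(float(e),1)) for x,a,e in b[:8]])
    big=rectify(d['im'],P,[C[0]-.012,C[1]-.02],.0525,half=.05,s=4);out+=[rc,big]
cv2.imwrite('pics/rc.png',np.vstack([np.hstack(out[:2]),np.hstack(out[2:])])[:,:,::-1][:800,:800])
im=cv2.imread('pics/rc.png');cv2.imwrite('pics/rc.png',cv2.resize(im,(600,600)))
E
```

```text
w2 [(-0.177, 16.0, 0.8), (-0.177, 17.0, 0.8), (-0.176, 15.0, 0.8), (-0.176, 18.0, 0.8), (-0.174, 17.0, 0.6), (-0.174, 16.0, 0.6), (-0.173, 18.0, 0.6), (-0.173, 14.0, 0.8)]
w3 [(-0.126, 132.0, 2.4), (-0.126, 131.0, 2.4), (-0.125, 133.0, 2.4), (-0.124, 131.0, 2.6), (-0.124, 132.0, 2.6), (-0.123, 130.0, 2.6), (-0.123, 130.0, 2.4), (-0.123, 134.0, 2.4)]
```

View pics/rc.png

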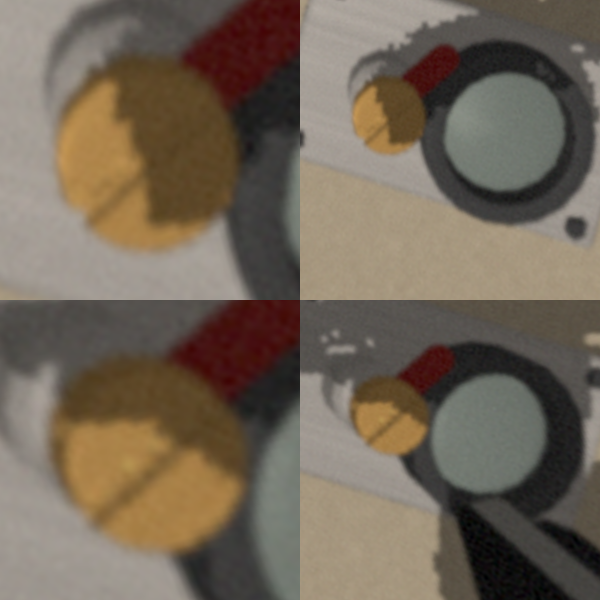

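```bash
python3 -m pendant '[0.001,-0.013,0,0,0,10.2,0, 0.001,-0.014,0,0,0,10.2,0, 0.001,-0.014,0,0,0,10.2,0, 0.001,-0.014,0,0,0,10.2,0, 0.002,-0.014,-0.001,0,0,10.2,0, 0.002,-0.014,-0.003,0,0,10.2,0, 0.002,-0.014,-0.004,0,0,10.2,0, 0.002,-0.014,-0.004,0,0,10.2,0, 0.0,-0.012,-0.004,0,0,10,0, 0,0,0,0,0,0,0, 0,0,0,0,0,0,0]'
python3 - <<'E'
from h import *
P,im=snap('wrist','w7.png');o=ctrl.get_obs();M=rot(o['eef_rot']);print(o['eef_pos'].round(4),np.degrees(np.arctan2(M[1,2],M[0,2])),o['q'].round(3),o['wrist_force'].round(2))
np.savez('w7.npz',im=im,o=P[0],M=P[1])
e=proj('wrist',P,[.5357,-.0819,.0525]);print(e, proj('wrist',P,o['eef_pos']+[0,0,-.064]))
x,y=e.astype(int);cv2.imwrite('pics/w7c.png',cv2.resize(im[y-50:y+50,x-50:x+50,::-1],(600,600),interpolation=2))
Ps,ims=snap('side','s4.png');x,y=proj('side',Ps,o['eef_pos']+[0,0,-.06]).astype(int);cv2.imwrite('pics/s4c.png',cv2.resize(ims[y-30:y+30,x-40:x+40,::-1],(800,600),interpolation=2))
E
```

```text
time_s: 10.4
eef_pos: [0.5365, -0.0817, 0.1512]
eef_rot: [0.642, -0.642, 0.297, -0.297]
wrist_force: [-0.9, -0.6, -0.0]
opening: 0.252
[ 0.5366 -0.0818  0.1513] 40.42548586015049 [-0.37   0.196  1.761  0.     1.185 -1.076] [ 0.28  0.2  -0.59]
[280.23907876 211.18264957] [281.21011649 228.02825474]
```

View pics/w7c.png

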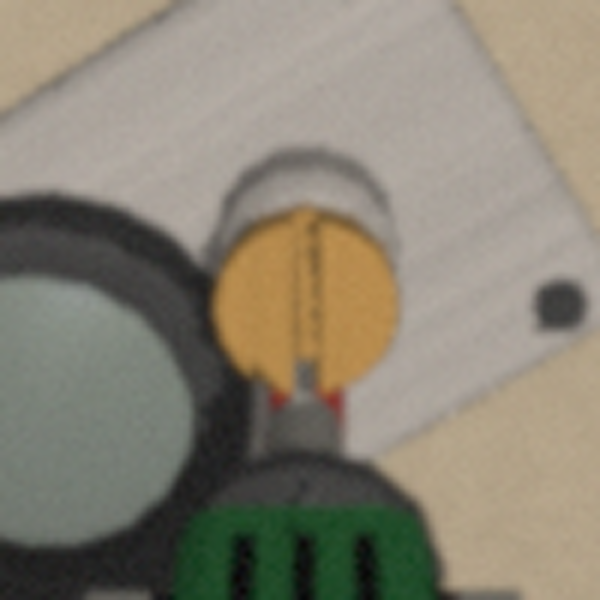

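View pics/w7.png

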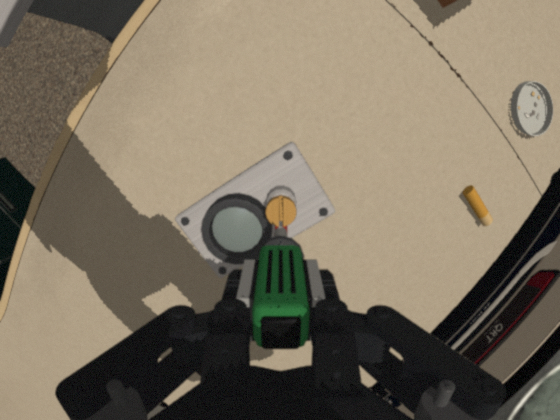

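View pics/s4c.png

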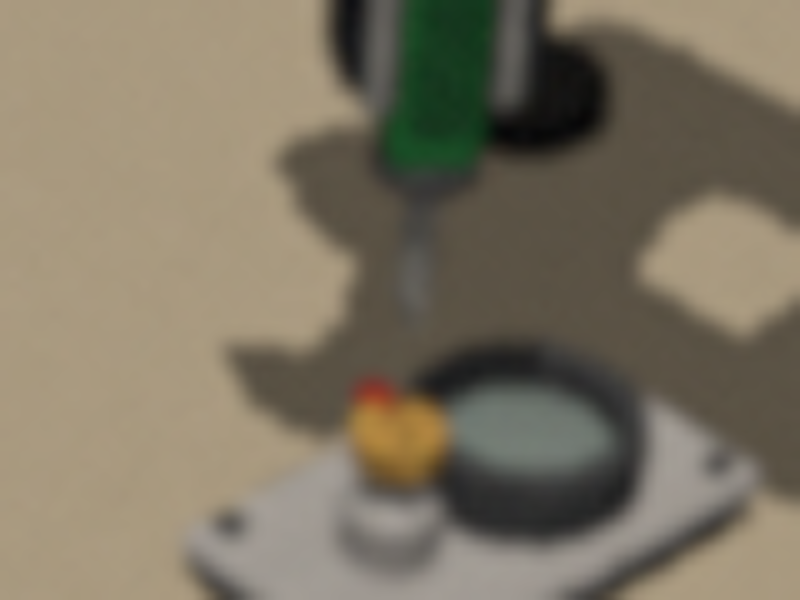

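```bash
cat > col.py <<'E'
from h import *
from rect import rectify
def toolrect(im,P,ci,C,z,yaw,half=.02,s=20):
    n=int(2*half*1000*s);g=(np.arange(n)+.5)/(s*1000)-half
    XX,YY=np.meshgrid(g,g);o,M,_=P;a=np.radians(yaw)
    tz=np.array([np.cos(a),np.sin(a)]);tx=np.array([np.sin(a),-np.cos(a)])
    W=np.zeros((n,n,3));W[...,:2]=np.array(C)+XX[...,None]*tz+YY[...,None]*tx;W[...,2]=z  # col=+toolz, row=+toolx
    p=(W-o)@M;r=np.hypot(p[...,0],p[...,1]);th=np.arctan2(r,p[...,2])
    return cv2.remap(im,(p[...,0]/r*th*ci['fx']+ci['cx']).astype(np.float32),(p[...,1]/r*th*ci['fy']+ci['cy']).astype(np.float32),cv2.INTER_CUBIC)
E
python3 - <<'E'
from col import *
d=np.load('w7.npz');c=ctrl.camera_info('wrist');P=(d['o'],d['M'],c)
rc=toolrect(d['im'],P,c,[.5357,-.0819],.0525,40.43)
cv2.imwrite('pics/tr7.png',rc[:,:,::-1][100:700,:])
g=rc.astype(float).mean(2)
g=cv2.GaussianBlur(g,(0,0),sigmaX=3,sigmaY=12)
for mm in np.arange(-11,12,2):
    r=int((mm+20)*20);row=g[r]
    print(mm,[ (round((i+.5)/20-20,2),int(row[i])) for i in range(300,520) if row[i]<row[i-1] and row[i]<=row[i+1]])
E
```

```text
-11 [(1.52, 96), (5.62, 99)]
-9 [(-3.52, 129), (-0.93, 122), (1.32, 104), (3.73, 132)]
-7 [(-0.88, 119), (1.32, 97), (4.77, 132), (5.62, 132)]
-5 [(-1.07, 118), (1.43, 99), (4.73, 132)]
-3 [(-3.98, 131), (-1.02, 116), (1.62, 108), (4.68, 132)]
-1 [(-4.22, 130), (-1.02, 116), (1.68, 112), (4.77, 132)]
1 [(-1.07, 114), (1.52, 109), (5.07, 133)]
3 [(-3.18, 131), (-1.02, 111), (1.82, 112), (5.52, 131)]
5 [(-4.18, 131), (-0.98, 114), (1.82, 115), (5.18, 130)]
7 [(-3.23, 131), (-0.82, 114), (1.62, 115), (4.57, 130)]
9 [(1.07, 92), (4.52, 130)]
11 [(0.98, 91), (4.38, 122)]
```

View pics/tr7.png

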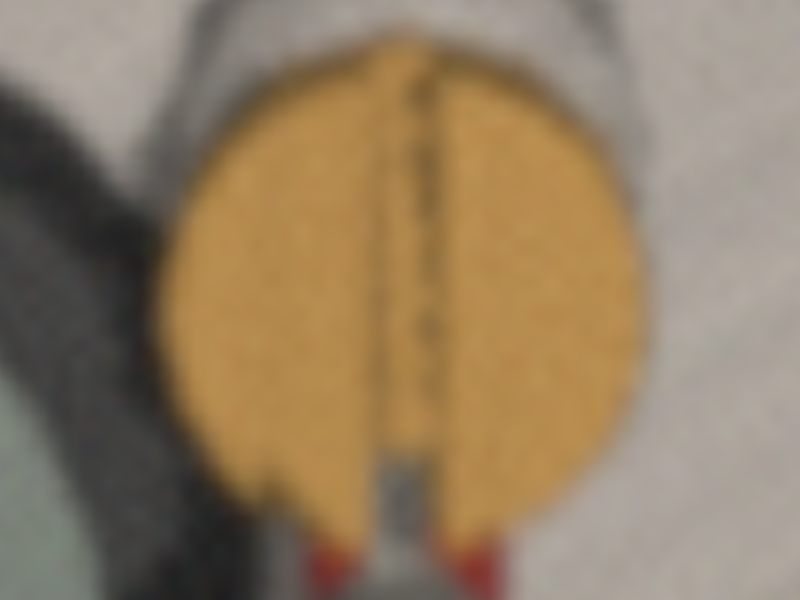

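```bash
python3 -m pendant '[0,0,-0.01,0,0,0,0, 0,0,-0.01,0,0,0,0, 0,0,-0.006,0,0,0,0, 0,0,-0.003,0,0,0,0, 0,0,0,0,0,0,0, 0,0,0,0,0,0,0]'
cat > look.py <<'E'
from col import *
import sys
def look(f):
    P,im=snap('wrist',f+'.png');o=ctrl.get_obs();M=rot(o['eef_rot']);yaw=np.degrees(np.arctan2(M[1,2],M[0,2]))
    print(o['eef_pos'].round(5),yaw.round(2),o['wrist_force'].round(2),o['torque'].round(3),o['time_s'])
    np.savez(f+'.npz',im=im,o=P[0],M=P[1],p=o['eef_pos'],yaw=yaw)
    rc=toolrect(im,P,P[2],[.5357,-.0819],.0525,yaw);cv2.imwrite('pics/'+f+'r.png',rc[:,:,::-1][100:700,:])
if __name__=='__main__': look(sys.argv[1])
E
python3 look.py w8
```

```text
time_s: 11.25
eef_pos: [0.5367, -0.083, 0.1225]
eef_rot: [0.642, -0.642, 0.296, -0.296]
wrist_force: [-0.4, 0.1, -1.0]
opening: 0.249
[ 0.53681 -0.083    0.12266] 40.54 [ 0.19 -0.21 -0.24] [-0.011 -0.036 -0.005] 11.3
```

View pics/w8r.png

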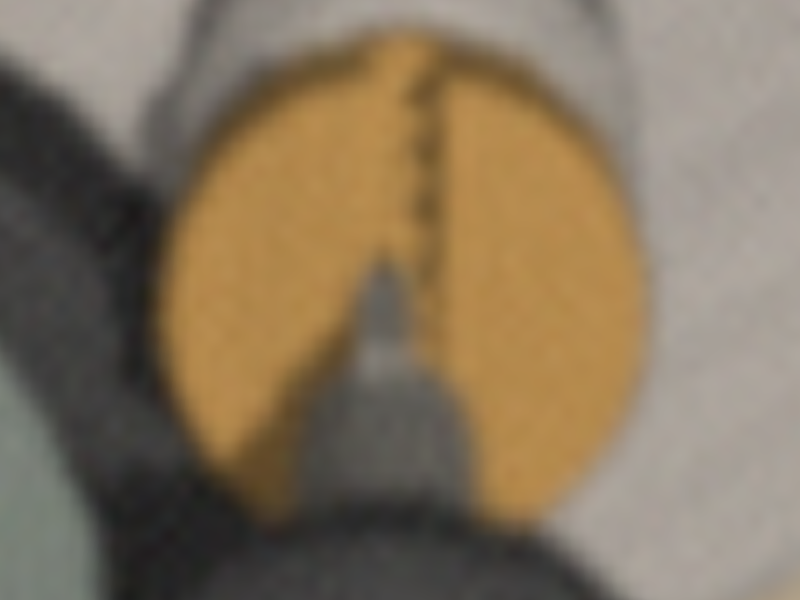

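```bash
python3 - <<'E'
from col import *
o=[];a=cv2.imread('pics/w7.png');b=cv2.imread('pics/w8.png')
v=np.hstack([cv2.resize(i[180:280,250:316],None,fx=6,fy=6,interpolation=2) for i in(a,b)])
for k in (0,1):
  for x in range(250,316,10): cv2.putText(v,str(x),((x-250)*6+k*396,10),0,.35,(0,0,255),1); cv2.line(v,((x-250)*6+k*396,12),((x-250)*6+k*396,20),(0,0,255),1)
cv2.imwrite('pics/cmp78.png',v)
for i in range(3): print(ctrl.get_obs()['eef_pos'].round(5),ctrl.get_obs()['q'].round(5))
E
python3 -m pendant '[0,0,0,0,0,0,0]'
```

```text
[ 0.53681 -0.083    0.12266] [-3.72000e-01  2.34920e-01  1.77938e+00 -2.00000e-05  1.12657e+00
 -1.07949e+00]
[ 0.53681 -0.083    0.12266] [-3.72000e-01  2.34920e-01  1.77938e+00 -2.00000e-05  1.12657e+00
 -1.07949e+00]
[ 0.53681 -0.083    0.12266] [-3.72000e-01  2.34920e-01  1.77938e+00 -2.00000e-05  1.12657e+00
 -1.07949e+00]
time_s: 11.42
eef_pos: [0.5367, -0.083, 0.1226]
eef_rot: [0.642, -0.642, 0.296, -0.296]
wrist_force: [0.3, -0.5, -0.6]
opening: 0.251
```

View pics/cmp78.png

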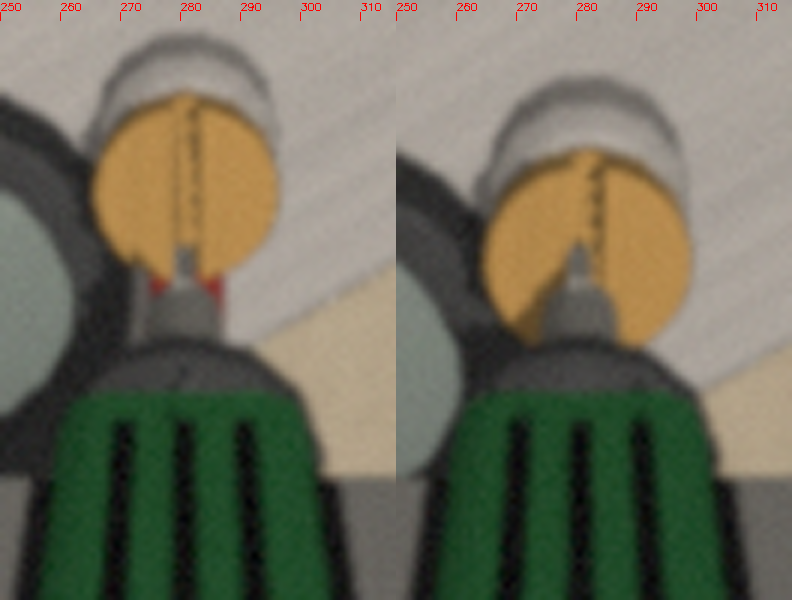

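```bash
python3 -m pendant '[-0.0002,0.0018,-0.003,0,0,0,0, 0,0,0,0,0,0,0, 0,0,0,0,0,0,0]'; python3 look.py w9; python3 - <<'E'
import cv2
i=cv2.imread('pics/w9.png')[180:280,250:316];v=cv2.resize(i,None,fx=6,fy=6,interpolation=2)
cv2.imwrite('pics/w9c.png',v)
E
```

```text
time_s: 11.8
eef_pos: [0.5363, -0.081, 0.1192]
eef_rot: [0.642, -0.642, 0.296, -0.296]
wrist_force: [-0.4, 0.3, -0.6]
opening: 0.251
[ 0.53632 -0.08105  0.11928] 40.54 [ 1.03 -0.59 -0.95] [-0.07  -0.017  0.002] 11.85
```

View pics/w9c.png

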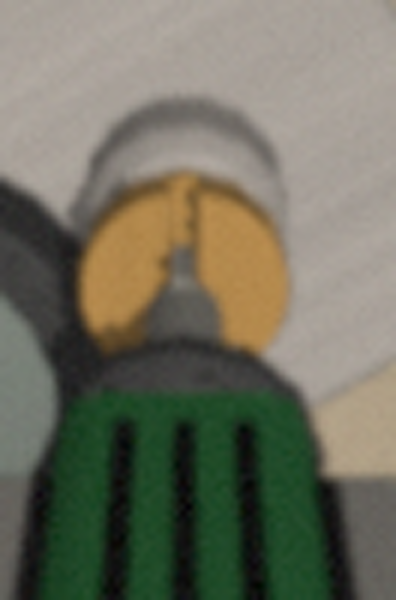

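```bash
python3 -m pendant '[0.0001,0.0001,-0.001,0,0,0,0, 0,0,-0.0007,0,0,0,0, 0,0,0,0,0,0,0]'; python3 -m pendant '[0,0,-0.0006,0,0,0,0, 0,0,0,0,0,0,0]';  python3 -m pendant '[0,0,-0.0005,0,0,0,0, 0,0,0,0,0,0,0]'
```

```text
time_s: 12.22
eef_pos: [0.5364, -0.081, 0.1175]
eef_rot: [-0.642, 0.642, -0.296, 0.296]
wrist_force: [-0.6, -0.0, -1.1]
opening: 0.251
time_s: 12.48
eef_pos: [0.5364, -0.081, 0.1169]
eef_rot: [0.642, -0.642, 0.296, -0.296]
wrist_force: [-0.3, -0.2, -0.8]
opening: 0.246
time_s: 12.72
eef_pos: [0.5364, -0.081, 0.1165]
eef_rot: [0.642, -0.642, 0.296, -0.296]
wrist_force: [-0.8, -0.3, 0.1]
opening: 0.25
```

```bash
for i in 1 2 3; do python3 -m pendant '[0,0,-0.0005,0,0,0,0, 0,0,0,0,0,0,0]' | grep -E "pos|force"; done; python3 look.py w10
```

```text
eef_pos: [0.5364, -0.0809, 0.116]
wrist_force: [0.1, -0.4, -1.1]
eef_pos: [0.5364, -0.0809, 0.1154]
wrist_force: [0.4, -0.2, -0.9]
eef_pos: [0.5365, -0.081, 0.1151]
wrist_force: [0.4, -0.1, -0.5]
[ 0.53647 -0.08099  0.11505] 40.54 [-0.3   0.76  0.21] [-0.003  0.033 -0.005] 13.525
```

```bash
python3 - <<'E'
import cv2
i=cv2.imread('pics/w10.png')[190:280,240:320];v=cv2.resize(i,None,fx=7,fy=7,interpolation=2)
cv2.imwrite('pics/w10c.png',v[:600])
E
```

```text
(no output)
```

View pics/w10c.png

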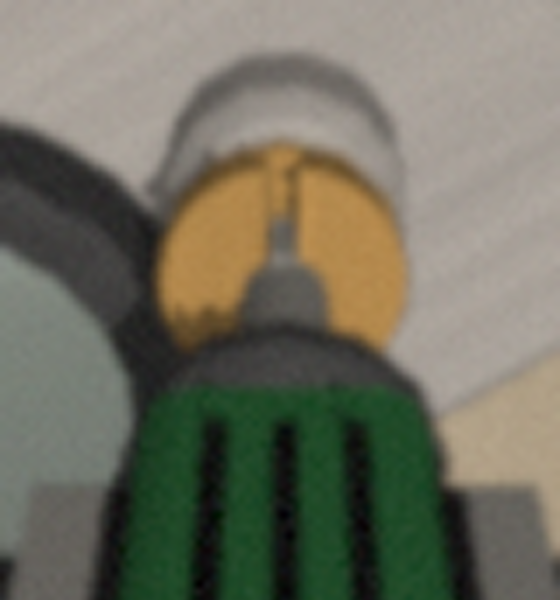

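```bash
for i in 1 2 3 4; do python3 -m pendant '[0,0,-0.0005,0,0,0,0, 0,0,0,0,0,0,0]' | grep -E "pos|force"; done; python3 look.py w11
```

```text
eef_pos: [0.5365, -0.081, 0.1147]
wrist_force: [-1.8, 0.2, 1.7]
eef_pos: [0.5366, -0.081, 0.1143]
wrist_force: [-0.9, 0.5, 5.4]
eef_pos: [0.5366, -0.081, 0.1139]
wrist_force: [-1.2, 0.2, 5.4]
eef_pos: [0.5367, -0.0811, 0.1136]
wrist_force: [-2.5, 0.6, 7.8]
[ 0.53666 -0.08108  0.11361] 40.55 [-2.61  0.44  7.13] [0.144 0.482 0.012] 14.575
```

```bash
python3 - <<'E'
from h import *
i=cv2.imread('pics/w11.png')[190:280,240:320];v=cv2.resize(i,None,fx=7,fy=7,interpolation=2)
P,im=snap('side','s5.png');o=ctrl.get_obs();x,y=proj('side',P,o['eef_pos']+[0,0,-.05]).astype(int)
w=cv2.resize(im[y-40:y+30,x-15:x+25,::-1],None,fx=7,fy=7,interpolation=2)
cv2.imwrite('pics/w11c.png',np.hstack([v[:490],w[:490,:240]]))
E
```

```text
(no output)
```

View pics/w11c.png

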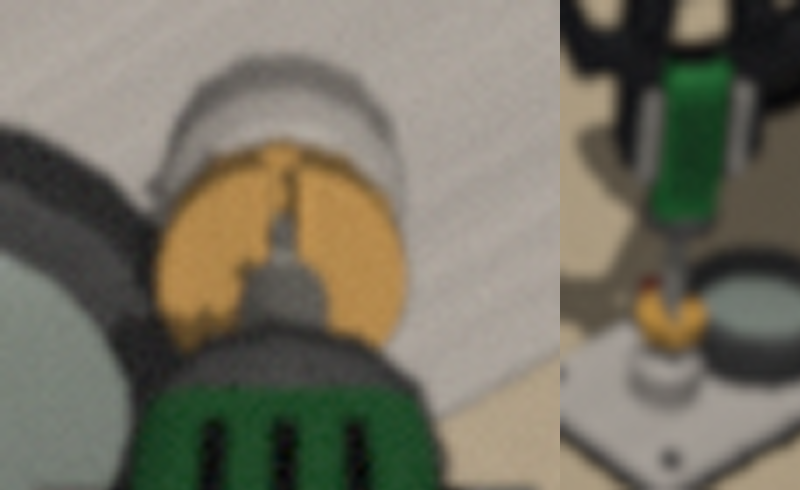

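```bash
python3 -m pendant '[0,0,0.002,0,0,0,0, 0,0,0,0,0,0,0]'| grep -E "pos|force"; python3 -m pendant '[0.0008,0.0007,0,0,0,0,0, 0,0,0,0,0,0,0]'| grep -E "pos|force";  python3 -m pendant '[-0.0016,-0.0014,0,0,0,0,0, 0,0,0,0,0,0,0]'| grep -E "pos|force"
```

```text
eef_pos: [0.5365, -0.081, 0.1149]
wrist_force: [-0.3, -0.5, 1.6]
eef_pos: [0.5369, -0.0806, 0.1148]
wrist_force: [-1.8, -2.6, 2.4]
eef_pos: [0.536, -0.0814, 0.115]
wrist_force: [2.2, 1.8, 0.2]
```

```bash
python3 -m pendant '[0.0008,0.0007,0,0,0,0,0, 0,0,-0.001,0,0,0,0, 0,0,-0.001,0,0,0,0, 0,0,-0.0003,0,0,0,0, 0,0,0,0,0,0,0, 0,0,0,0,0,0,0]'; python3 look.py w12;python3 look.py w13
```

```text
time_s: 16.12
eef_pos: [0.5365, -0.0811, 0.1135]
eef_rot: [-0.642, 0.642, -0.296, 0.296]
wrist_force: [-3.0, 0.8, 8.0]
opening: 0.247
[ 0.53656 -0.08114  0.11352] 40.55 [-2.76  0.49  8.16] [-0.047  0.607  0.007] 16.175
[ 0.53654 -0.0811   0.11351] 40.55 [-2.07 -0.67  7.44] [-0.004  0.554  0.034] 16.225
```

```bash
python3 -m pendant '[0,0,0,0,0,-4,0, 0,0,0,0,0,-4,0, 0,0,0,0,0,-4,0]';  python3 look.py w14
```

```text
time_s: 16.6
eef_pos: [0.5366, -0.0812, 0.1135]
eef_rot: [-0.607, 0.608, -0.362, 0.362]
wrist_force: [-2.4, -0.8, 8.4]
opening: 0.252
[ 0.53659 -0.08117  0.11353] 28.25 [-1.72 -1.34  8.45] [-0.071  0.545  0.057] 16.65
```

```bash
python3 -m pendant '[0,0,0,0,0,-4,0, 0,0,0,0,0,-4,0, 0,0,0,0,0,-4,0, 0,0,0,0,0,-4,0, 0,0,0,0,0,-4,0]';  python3 look.py w15; python3 - <<'E'
import cv2
i=cv2.imread('pics/w15.png')[150:280,220:340];cv2.imwrite('pics/w15c.png',cv2.resize(i,None,fx=4.5,fy=4.5,interpolation=2))
E
```

```text
time_s: 17.27
eef_pos: [0.5365, -0.0812, 0.1135]
eef_rot: [-0.535, 0.536, -0.462, 0.462]
wrist_force: [-3.0, -0.2, 8.1]
opening: 0.252
[ 0.53648 -0.08121  0.11353] 8.26 [-2.94 -0.67  7.9 ] [-0.099  0.706  0.056] 17.325
```

View pics/w15c.png

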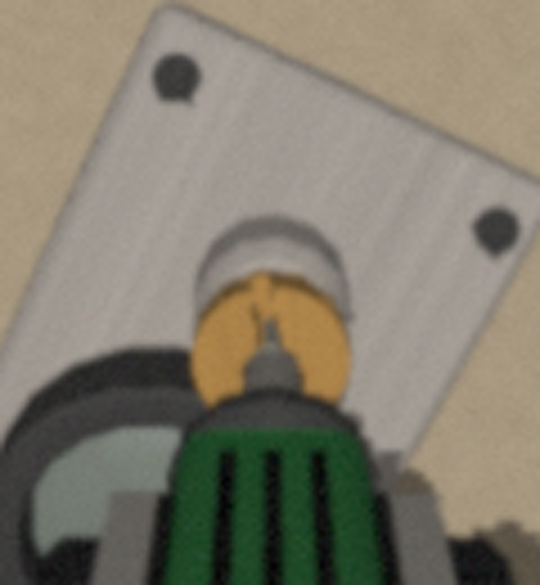

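```bash
python3 -m pendant '[0,0,0,0,0,-4,0, 0,0,0,0,0,-4,0, 0,0,0,0,0,-4,0, 0,0,0,0,0,-4,0, 0,0,0,0,0,-4,0]';  python3 look.py w16; python3 -m pendant '[0,0,0,0,0,-4,0, 0,0,0,0,0,-4,0]';  python3 look.py w17; 
```

```text
time_s: 17.95
eef_pos: [0.5364, -0.0812, 0.1135]
eef_rot: [-0.447, 0.447, -0.548, 0.548]
wrist_force: [-4.0, -0.4, 8.3]
opening: 0.25
[ 0.53637 -0.08124  0.11349] -11.75 [-2.81 -0.58  7.5 ] [-0.076  0.744  0.029] 18.0
time_s: 18.25
eef_pos: [0.5363, -0.0812, 0.1135]
eef_rot: [-0.408, 0.408, -0.578, 0.578]
wrist_force: [-2.9, -0.3, 8.9]
opening: 0.252
[ 0.53631 -0.0812   0.11349] -19.74 [-3.67 -0.67  8.19] [-0.024  0.863 -0.011] 18.3
```

```bash
python3 -m pendant '[0,0,0,0,0,-4,0, 0,0,0,0,0,0,0]';  python3 look.py w18; python3 - <<'E'
import cv2
i=cv2.imread('pics/w18.png')[150:280,220:340];cv2.imwrite('pics/w18c.png',cv2.resize(i,None,fx=4.5,fy=4.5,interpolation=2))
E
```

```text
time_s: 18.55
eef_pos: [0.5363, -0.0812, 0.1135]
eef_rot: [-0.388, 0.388, -0.591, 0.591]
wrist_force: [-3.2, -0.4, 9.0]
opening: 0.249
[ 0.53631 -0.08121  0.11347] -23.45 [-2.7   0.44  7.9 ] [-0.077  0.866  0.008] 18.6
```

View pics/w18c.png

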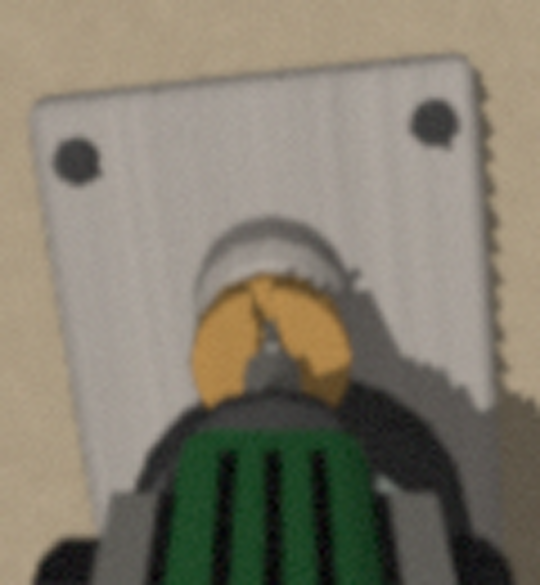

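```bash
python3 - <<'E'
from col import *
c=ctrl.camera_info('wrist');out=[]
for f in('w10','w15','w18'):
    d=np.load(f+'.npz');P=(d['o'],d['M'],c)
    rc=toolrect(d['im'],P,c,[.5357,-.0819],.054,float(d['yaw']),half=.015,s=13);print(d['yaw'],d['p'].round(4));out.append(rc[:,:,::-1])
cv2.imwrite('pics/trc.png',cv2.resize(np.hstack(out),(800,267)))
cv2.imwrite('pics/trc18.png',cv2.resize(out[2],(600,600),interpolation=2))
E
```

```text
40.54231731647566 [ 0.5365 -0.081   0.1151]
8.255504765822664 [ 0.5365 -0.0812  0.1135]
-23.451798988486143 [ 0.5363 -0.0812  0.1135]
```

View pics/trc.png

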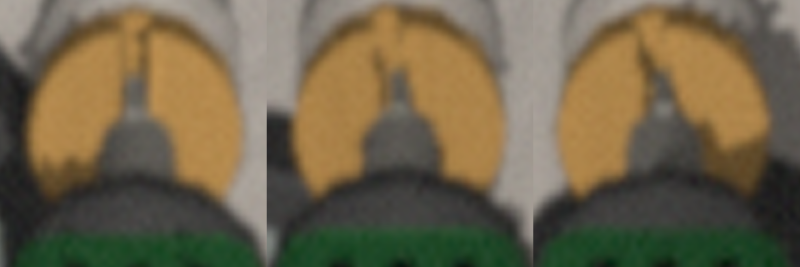

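View pics/trc18.png

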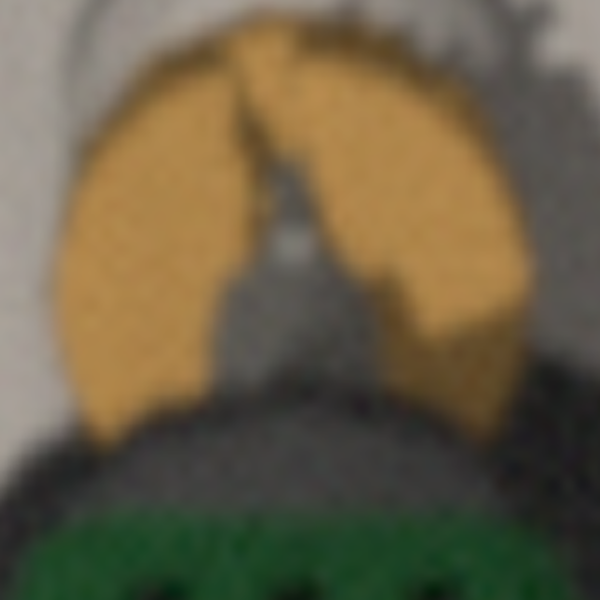

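```bash
for i in 1; do python3 -m pendant '[0,0,0,0,0,-4,0, 0,0,0,0,0,0,0]';  python3 look.py w19; python3 -m pendant '[0,0,0,0,0,-3,0, 0,0,0,0,0,0,0]';  python3 look.py w20; done;  python3 - <<'E'
from col import *
c=ctrl.camera_info('wrist');out=[]
for f in('w18','w20'):
    d=np.load(f+'.npz');P=(d['o'],d['M'],c)
    out.append(toolrect(d['im'],P,c,[.5357,-.0819],.054,float(d['yaw']),half=.02,s=10)[:,:,::-1])
cv2.imwrite('pics/trc2.png',np.hstack(out))
E
```

```text
time_s: 18.85
eef_pos: [0.5363, -0.0812, 0.1135]
eef_rot: [-0.367, 0.367, -0.604, 0.605]
wrist_force: [-2.8, -0.4, 8.5]
opening: 0.246
[ 0.5363  -0.08113  0.11347] -27.45 [-2.66  0.1   8.28] [-0.031  0.799  0.068] 18.9
time_s: 19.15
eef_pos: [0.5363, -0.0811, 0.1135]
eef_rot: [-0.351, 0.351, -0.614, 0.614]
wrist_force: [-4.0, 0.0, 8.7]
opening: 0.25
[ 0.53628 -0.08111  0.11347] -30.44 [-3.27 -0.11  7.95] [0.019 0.799 0.095] 19.2
```

View pics/trc2.png

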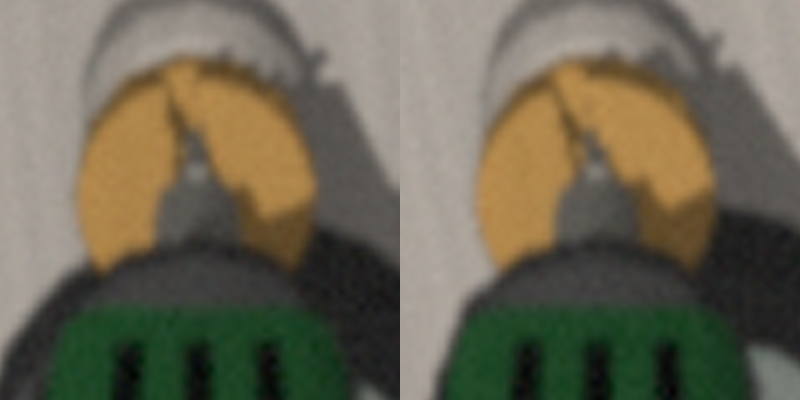

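```bash
python3 - <<'E'
from col import *
c=ctrl.camera_info('wrist');d=np.load('w2.npz');P=(d['o'],d['M'],c)
H=np.array([atz('wrist',P,(200+x/4,130+y/3.75),.018)[:2] for x,y in [(264,121),(120,335),(684,375),(529,559)]]);print(H.round(4))
for a,b in((0,2),(1,3),(0,1),(2,3)):
    v=H[b]-H[a];print(np.linalg.norm(v).round(4),np.degrees(np.arctan2(v[1],v[0])).round(2))
for f in('w7','w10','w15','w18','w20'):
    d=np.load(f+'.npz');P=(d['o'],d['M'],c);y=float(d['yaw']) if 'yaw' in d else 40.43
    rc=toolrect(d['im'],P,c,[.5357,-.0819],.0545,0,half=.02,s=15)  # fixed world frame: col=+x,row=-y
    cv2.imwrite(f'pics/wf_{f}.png',rc[:,:,::-1])
cv2.imwrite('pics/wf.png',cv2.resize(np.vstack([np.hstack([cv2.imread(f'pics/wf_{f}.png') for f in r]) for r in (('w7','w15'),('w18','w20'))]),(600,600)))
E
```

```text
[[ 0.5711 -0.066 ]
 [ 0.5133 -0.0483]
 [ 0.5377 -0.1743]
 [ 0.4799 -0.1562]]
0.1134 -107.14
0.1129 -107.22
0.0605 163.0
0.0606 162.59
```

View pics/wf.png

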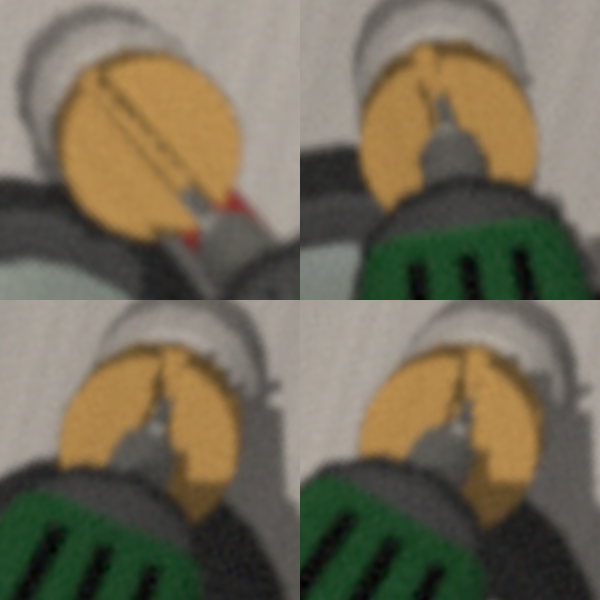

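```bash
python3 -m pendant '[0,0,0,0,0,0,0]'; python3 look.py w21; python3 - <<'E'
from col import *
c=ctrl.camera_info('wrist');out=[]
for f in('w18','w19','w20','w21'):
    d=np.load(f+'.npz');P=(d['o'],d['M'],c)
    r=toolrect(d['im'],P,c,[.5357,-.0819],.0545,0,half=.014,s=15)[:,:,::-1].copy()
    n=r.shape[0];cx=n/2
    out.append(cv2.resize(r,(400,400),interpolation=2)[:300])
cv2.imwrite('pics/z4.png',np.vstack([np.hstack(out[:2]),np.hstack(out[2:])]))
E
```

```text
time_s: 19.32
eef_pos: [0.5363, -0.0811, 0.1134]
eef_rot: [-0.351, 0.351, -0.614, 0.614]
wrist_force: [-3.3, 0.1, 9.4]
opening: 0.254
[ 0.53628 -0.08112  0.11345] -30.44 [-3.34 -0.28  7.96] [-0.006  0.81   0.125] 19.375
```

View pics/z4.png

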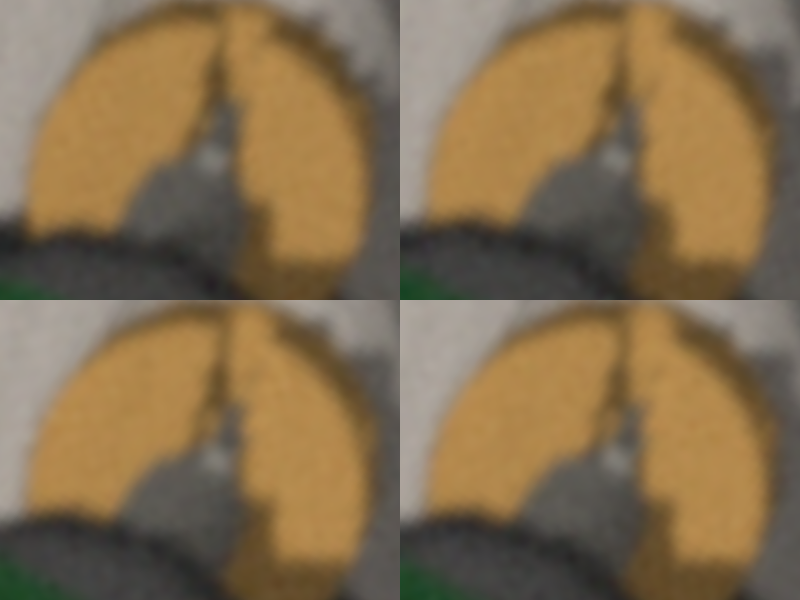

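```bash
python3 -m pendant '[0,0,0,0,0,4,0, 0,0,0,0,0,3,0, 0,0,0,0,0,0,0]'; python3 look.py w22; python3 -m pendant '[0,0,0.002,0,0,0,0, 0,0,0.003,0,0,0,0, 0,0,0.005,0,0,0,0, 0,0,0.01,0,0,0,0, 0,0,0.02,0,0,0,0, 0,0,0.02,0,0,0,0, 0,0,0,0,0,0,0, 0,0,0,0,0,0,0]'; python3 look.py w23
```

```text
time_s: 19.75
eef_pos: [0.5364, -0.0811, 0.1135]
eef_rot: [-0.388, 0.388, -0.591, 0.591]
wrist_force: [-2.6, -0.3, 8.8]
opening: 0.249
[ 0.53635 -0.08116  0.11348] -23.44 [-3.59  0.14  8.05] [0.029 0.741 0.027] 19.8
time_s: 20.8
eef_pos: [0.5361, -0.0808, 0.1722]
eef_rot: [0.388, -0.388, 0.591, -0.591]
wrist_force: [0.4, 0.4, -0.3]
opening: 0.25
[ 0.53584 -0.08074  0.17185] -23.46 [ 0.67 -1.24 -1.62] [-0.003 -0.022  0.038] 20.85
```

```bash
python3 - <<'E'
from h import *
i=cv2.imread('pics/w23.png')[140:280,200:360];v=cv2.resize(i,None,fx=4,fy=4,interpolation=2);cv2.imwrite('pics/w23c.png',v)
E
```

```text
(no output)
```

View pics/w23c.png

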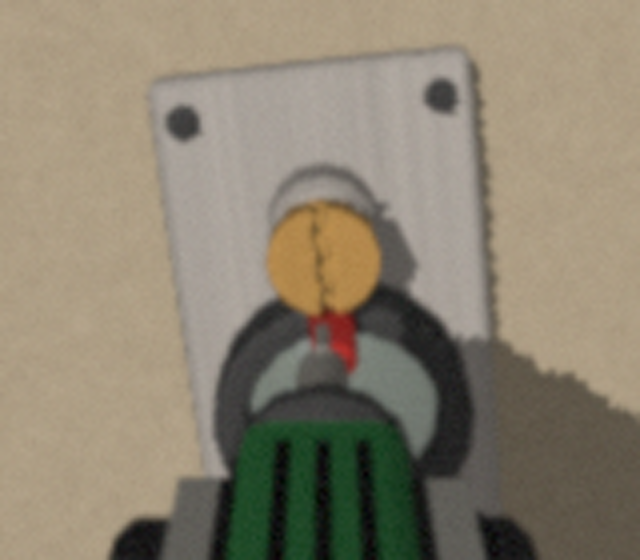

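```bash
python3 -m pendant '[-0.002,0.02,0.01,0,0,0,0, -0.004,0.045,0,0,0,0,0, -0.005,0.055,0,0,0,0,0, -0.005,0.055,0,0,0,0,0, -0.005,0.055,0,0,0,0,0, -0.004,0.04,0,0,0,0,0, 0,0.009,0,0,0,0,0, 0,0,0,0,0,0,0, 0,0,0,0,0,0,0]'; python3 - <<'E'
from h import *
P,im=snap('wrist','w24.png');o=ctrl.get_obs();np.savez('w24.npz',im=im,o=P[0],M=P[1]);print(o['eef_pos'].round(4))
print(proj('wrist',P,[.5103,.1979,.058]))
cv2.imwrite('pics/w24c.png',cv2.resize(im[140:280,200:360,::-1],None,fx=4,fy=4,interpolation=2))
P,im=snap('top','t3.png');x,y=proj('top',P,[.536,-.082,.05]).astype(int);cv2.imwrite('pics/t3c.png',cv2.resize(im[y-30:y+40,x-30:x+50,::-1],None,fx=7,fy=7,interpolation=2))
E
```

```text
time_s: 21.98
eef_pos: [0.5115, 0.1971, 0.1826]
eef_rot: [-0.387, 0.388, -0.591, 0.591]
wrist_force: [0.6, -1.2, -0.4]
opening: 0.257
[0.5116 0.1969 0.1826]
[279.06130071 200.88890654]
```

View pics/w24c.png

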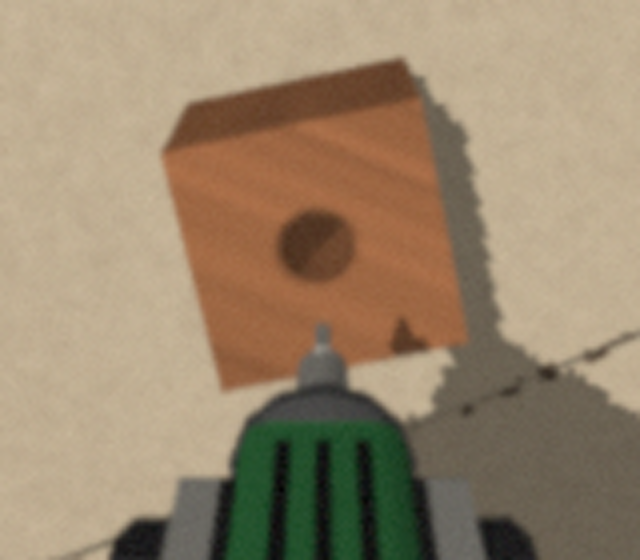

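View pics/t3c.png

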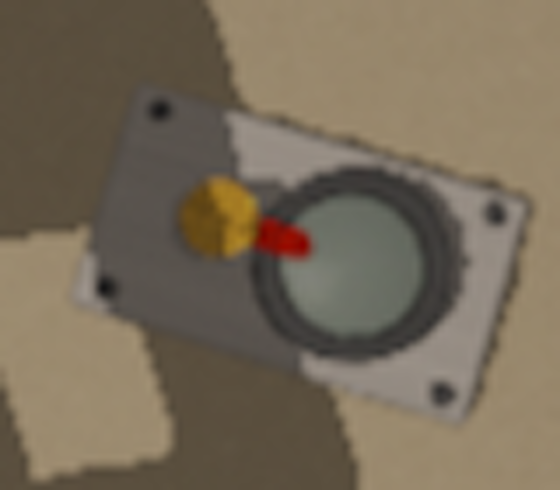

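```bash
python3 -m pendant '[-0.0012,0.0008,-0.02,0,0,0,0, 0,0,-0.025,0,0,0,0, 0,0,-0.01,0,0,0,0, 0,0,0,0,0,0,0, 0,0,0,0,0,0,0]'; python3 - <<'E'
from h import *
P,im=snap('wrist','w25.png');o=ctrl.get_obs();print(o['eef_pos'].round(4))
print(proj('wrist',P,[.5103,.1979,.058]))
cv2.imwrite('pics/w25c.png',cv2.resize(im[140:280,200:360,::-1],None,fx=4,fy=4,interpolation=2))
E
```

```text
time_s: 22.7
eef_pos: [0.511, 0.1987, 0.1287]
eef_rot: [-0.388, 0.387, -0.591, 0.592]
wrist_force: [0.5, 0.5, -0.3]
opening: 0.251
[0.5111 0.1988 0.1288]
[280.09822074 224.89075068]
```

View pics/w25c.png

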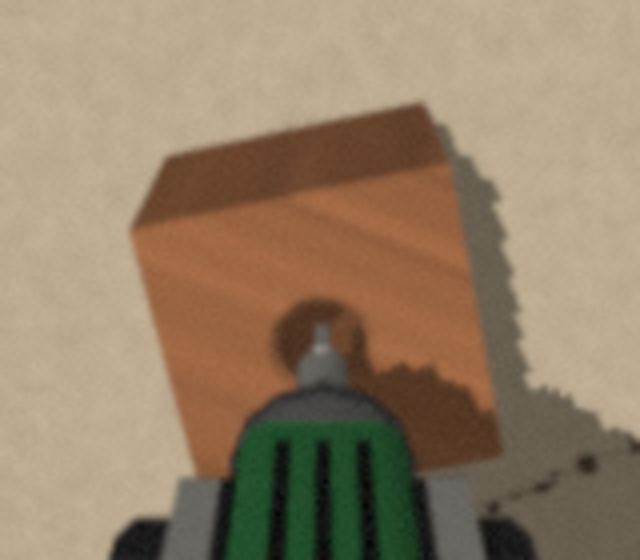

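```bash
python3 -m pendant '[-0.0008,-0.0009,0,0,0,0,0, 0,0,-0.01,0,0,0,0, 0,0,-0.01,0,0,0,0, 0,0,-0.01,0,0,0,0, 0,0,-0.01,0,0,0,0, 0,0,0,0,0,0,0]'; python3 -m pendant '[0,0,-0.005,0,0,0,0, 0,0,-0.003,0,0,0,0, 0,0,0,0,0,0,0]'
```

```text
time_s: 23.5
eef_pos: [0.5085, 0.1978, 0.0864]
eef_rot: [0.387, -0.389, 0.592, -0.591]
wrist_force: [0.3, 0.8, -1.2]
opening: 0.251
time_s: 23.88
eef_pos: [0.5093, 0.1979, 0.0796]
eef_rot: [0.388, -0.388, 0.591, -0.591]
wrist_force: [-0.4, 0.5, -0.3]
opening: 0.249
```

```bash
python3 -m pendant '[0,0,-0.001,0,0,0,0, 0,0,0,0,0,0,0]'|grep -E "pos|force"; python3 -m pendant '[0,0,-0.0007,0,0,0,0, 0,0,0,0,0,0,0]'|grep -E "pos|force"
```

```text
eef_pos: [0.5095, 0.198, 0.0788]
wrist_force: [-0.4, -0.3, -1.2]
eef_pos: [0.5096, 0.198, 0.0783]
wrist_force: [0.1, 0.4, 1.6]
```

```bash
python3 -m pendant '[0,0,0,0,0,0,0.03, 0,0,0,0,0,0,0.06, 0,0,0,0,0,0,0.0854, 0,0,0,0,0,0,0.0854, 0,0,0,0,0,0,0.0854, 0,0,0.02,0,0,0,0.0854, 0,0,0.04,0,0,0,0.0854, 0,0,0.05,0,0,0,0.0854, 0,0,0.04,0,0,0,0.0854, 0,-0.03,0.02,0,0,0,0.0854, 0,-0.03,0,0,0,0,0.0854]'; python3 -m pendant '[0,-0.04,0,0,0,0,0.0854, 0,-0.04,0,0,0,0,0.0854, 0,0,0,0,0,0,0.0854, 0,0,0,0,0,0,0.0854]'; python3 - <<'E'
from h import *
P,im=snap('wrist','w26.png');np.savez('w26.npz',im=im,o=P[0],M=P[1]);o=ctrl.get_obs();print(o['eef_pos'].round(4),o['wrist_force'].round(2))
Ps,s=snap('side','s6.png');x,y=proj('side',Ps,[.51,.198,.07]).astype(int)
cv2.imwrite('pics/s6c.png',cv2.resize(s[y-50:y+50,x-60:x+60,::-1],(720,600),interpolation=2))
E
```

```text
time_s: 25.75
eef_pos: [0.5106, 0.1376, 0.2505]
eef_rot: [-0.39, 0.387, -0.59, 0.592]
wrist_force: [0.3, -0.4, -0.2]
opening: 1.002
time_s: 26.25
eef_pos: [0.5094, 0.0583, 0.248]
eef_rot: [0.388, -0.388, 0.591, -0.591]
wrist_force: [-0.6, 0.6, -0.4]
opening: 0.998
[0.5094 0.0587 0.248 ] [ 0.41 -0.49  0.27]
```

View pics/w26.png

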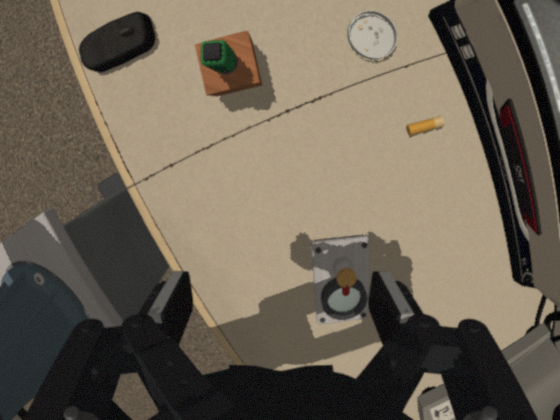

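View pics/s6c.png

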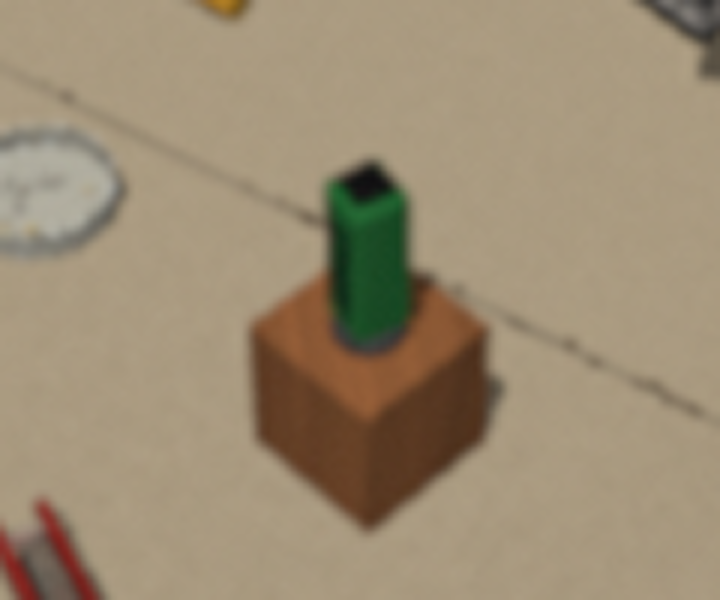

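```bash
python3 - <<'E'
from col import *
c=ctrl.camera_info('wrist');d=np.load('w23.npz');P=(d['o'],d['M'],c)
rc=toolrect(d['im'],P,c,[.5365,-.0813],.055,-17.2,half=.02,s=20)
cv2.imwrite('pics/fin.png',rc[:,:,::-1][:600])
g=cv2.GaussianBlur(rc.astype(float).mean(2),(0,0),sigmaX=3,sigmaY=12);L=[]
for mm in np.arange(-9,10,2):
    row=g[int((mm+20)*20)];a=280;b=520;i=a+np.argmin(row[a:b]);L.append((mm,(i+.5)/20-20));print(mm,round(L[-1][1],2),int(row[i]))
E
```

```text
-9 5.98 102
-7 -1.98 95
-5 -2.32 104
-3 -2.12 112
-1 -1.77 97
1 -1.88 94
3 -2.23 103
5 -1.93 102
7 -1.32 100
9 -2.02 99
```

View pics/fin.png

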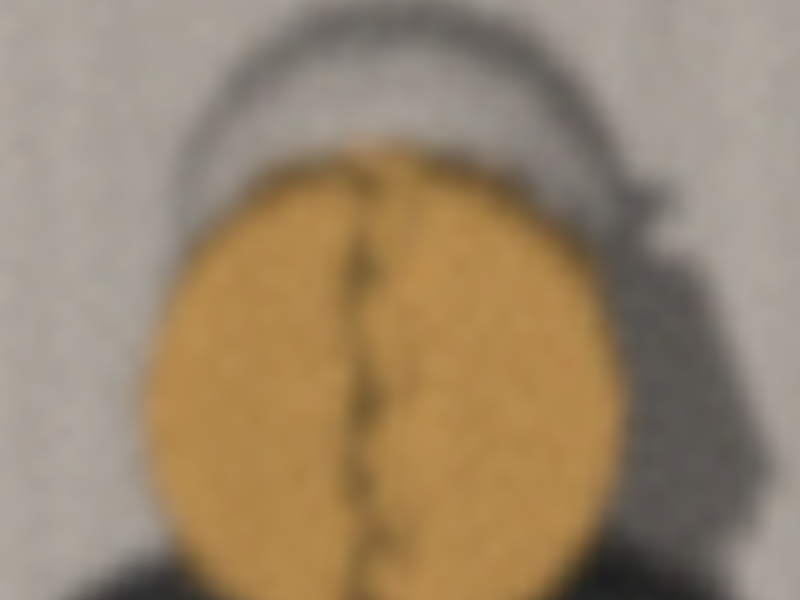

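```bash
python3 - <<'E'
from bench import ctrl
print(ctrl.get_obs()['time_s']); print(ctrl.hand_in())
E
```

```text
26.35
the job is handed in; nothing more can be done
None
```

I took the driver out of its stand, turned the screw clockwise to its stop, put the driver back in the hole, and handed the job in at 26.35 s. No verdict was reported, so the following rests on my own checks.

- **Seating:** Before turning, I raised the blade slightly and nudged it sideways. It met about 3 N each way, so I took it to be in the slot.
- **Pressing and turning:** The screw was held at about 8–9 N, which is about 1.1 mm of sink, all through the turn. I estimated the sink from the wrist force, since it can't be read directly. I stopped when the torque rose to about 0.1 N m and the slot no longer moved.
- **Screw angle:** After lifting off, the slot was within about 1.5° of the plate's long axis, and the red tab was over the lens in the top and wrist views.
- **Driver:** The side view shows it upright with its collar down on the stand. The gripper is open and clear of everything.

- **Blade lag:** At the stop the gripper had turned about 15° past the slot, more than the blade's play in the slot explains. I backed it off 7° before lifting, and the screw stayed put.
- **Screw height:** Two wrist views put the screw head's top at about 52.5 mm, while the contact height put it at about 55 mm. I trusted contact.
- **Detection errors:** Some of the trained networks' finds were wrong, for example confusing the stand with the screw in the top view. I replaced those with measurements from the pictures.
- **Not checked:** I did not measure separately that the screw had sprung fully back up.

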